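# Set up a bench screw press and form a blank

## Robot

A 6-joint arm with a two-finger parallel gripper is mounted at the origin on the work surface. World frame = base frame: x ahead of the robot, y to its left, z up, the work surface at z = 0. Lengths are in m, angles in rad, forces in N, time in s.
With the tool pointing down it reaches from about 0.325 to 0.75 m from the base axis. Payload 7.6 kg.
Tool frame: the origin (TCP) lies midway between the tips of the shut fingers; the grasp point (between the pads) lies 19 mm behind it; z points along the fingers, y is the direction in which the jaws open and shut (so a half turn about z gives the same grasp; the last joint's range is limited). The gripper opens to 85 mm and grips with 20 to 120 N. Pads are 22 mm wide; open, the fingers measure 114 mm over their backs; the gripper's body (76 mm by 85 mm) begins 54 mm behind the grasp point. The pads swing forward as they close: fully open they stand 13 mm farther back than shut.
Start: joints at [-1.177, 0.052, 1.401, -0, 1.689, -0.07], TCP at [0.235, -0.47, 0.231] pointing down, gripper open.
Joint ranges: [-2.9, 2.9], [-0.91, 2.17], [0.12, 2.37], [-1.06, 4.2], [0.26, 2.73], [-2.93, 2.93]. Speed limits (rad/s): [2.57, 2.57, 3.01, 3.14, 3.14, 3.14].

## Interface

Orientations are given as a rotation vector (axis times angle).
In Python, from rig import robot, imaging, sign_off gives the robot as it stands.
- The arm moves only by the tool drive_tool, never from a script. Its argument "commands" is one flat list of numbers, 7 for each row, row after row: the turn, a rotation vector about the world's x, y, z scaled (see below), then the shift along the world's x, y, z scaled (see below), then the closure, from 0 (fully open) to 1 (shut). In form: [rx, ry, rz, tx, ty, tz, claw, rx, ry, rz, tx, ty, tz, claw, ...]. A call has 1 to 10 rows; each row is the pose to reach, as a shift and turn from the pose measured when the call began, turning the shorter way round; what a row does not reach only later rows make up. The controller multiplies each number of a shift by 0.3 m and each number of a turn by 180 degrees. A row lasts 1/8 s, in which the tool goes at most 62.5 mm and 10.7 degrees, less where a joint would pass 70% of its speed; a pose out of reach is approached as far as the arm can. A call with a number of a shift or a turn outside -1 to 1 is refused whole. A call with a gripper value outside its range is refused whole. The fingers move at their own pace and stop on an object; "newtons" is the grip in N (left out, the last holds). Time passes only in rows, so rows that repeat a pose let the fingers close. It gives the time, the measured TCP pose, the force and the opening at its end, in the units of the state.
- robot.sense(): the state, without advancing time (a new reading comes with each control period).
- imaging.capture(name): name is "scene" or "top"; returns the picture (420x560x3 uint8, red, green, blue); there is no depth.
- imaging.camera_info(name): a dict with "camera_matrix" (3x3 intrinsics, pixels), "k1" (the pictures are not rectified: a ray, as slopes to the right and down, at radius r is drawn at 1 + k1 r^2 times it, then the intrinsics apply), "extrinsics" (4x4, takes a point from world to camera coordinates). Camera axes: x right, y down, z forward; pixel columns grow to the right and rows downward; lengths in m; the calibration is good to about 2 mm. A picture is of the moment at which its call begins. camera_info takes no time and is no camera call.
- sign_off(): hands the job in, once; it reports no verdict.
The state is a dict: "time": time; "joints": joint angles; "joint_vel": joint speeds; "joint_torque": joint torques, N m; "position": TCP position; "orientation": TCP orientation; "force": force on the tool from outside, world axes, zero at the start; "wrist_torque": the same for the moment, N m; "gripper_width": finger opening in m.
Only numpy, scipy, OpenCV 4.12 (cv2) and the standard library are available. Lean on these libraries where they do the work, as an engineer would, in place of code of your own. Each camera call takes 0.05 s, during which the arm holds its last target.

## Task

Slide the press's side guide in until its inner edge lies on the scribed line and tighten its clamp knob clockwise as far as it goes, then set the forming die on the bed against the guide, block end pushed in to the two stop pins. Wind the crank clockwise until the pad just meets the sheet on the die, then give it half a turn more, no further, and leave it pressing. Leave the other things on the bench where they are.

Things in the scene. Friction and masses are not known exactly. Their poses are not given: they have to be found in the camera images.
- bed_center (a point): Working spot on the top face of the press's grey bed (240 mm wide, 16 mm thick, apron 205 mm towards the robot), under the vertical screw axis. Press axes: x away from the robot into the press, y left, z up. Columns (24 mm dia) at y = +-90 mm carry a crosshead 50 mm deep, underside 135 to 141 mm above the table: the die goes in from the front (-x).
- stops (a point): Midway between the two steel stop pins (12 mm dia, 14 mm tall, 50 mm apart) on the bed, behind the working spot; their front sides lie 41 mm past bed_center, so a die pushed against them has its block's centre over bed_center. Axes as bed_center.
- mark (a point): Point on the white scribed line on the bed's top, half-way along the guide; the line runs along the press's x at y = 43 mm, is 3 mm wide and 150 mm long. Axes as bed_center.
- guide_face (a point): Foot of the side guide's inner (right, -y) edge, midway along it. The guide is an aluminium strip 110 mm long (x), 62 mm wide, 14 mm high on the left of the bed's apron; it slides along the press's y only (stiff, about 7 N) and starts 15 to 30 mm left of the line. Axes as bed_center.
- guide (a joint): Slide of the guide (m), grows to the press's left (+y); range 0 to 0.050; 0.017 has the inner edge on the line.
- clamp_grip (a point): Grip point of the clamp knob on the guide: a black bar 60 mm long, 14 mm thick, 32 mm tall on a vertical bolt 34 mm outside the guide's inner edge. The point is on the bolt's axis, half-way up the bar, 38 mm above the bed's top, 14 mm below the bar's top. Its x lies along the bar. It moves with the guide, so the guide can be slid by it.
- clamp (a joint): Turn of the clamp knob (rad), grows clockwise seen from above; 0 = bar along the press's x, loose (start 0 to 0.15); it stops dead at 1.4 = tight. Friction 0.12 N m.
- die_grip (a point): Centre of the loose die's upright steel grip (16 mm thick along the die's x, 50 mm wide, top 18 mm above this point), 34 mm above the die's underside. Die: about 0.35 kg, plywood base 190 x 80 x 6 mm from 15 mm behind the grip to 175 mm ahead; its x points from grip to block; centre of mass about 46 mm ahead of the grip. It lies left or right of the press.
- die_top (a point): Centre of the copper sheet on top of the die's white block (70 x 70 mm): 36 mm above the die's underside, 135 mm ahead of the grip; the base ends 40 mm ahead of it. Axes as die_grip. Home: over bed_center, 52 mm above the table, die x along the press's x.
- pad_face (a point): Centre of the underside of the press's black rubber pad (56 mm dia), on the screw axis. It starts 11 to 26 mm above where the die's top will be: the head's height on the columns and the screw's start differ each time.
- pad (a joint): How far the sprung pad is pushed up into its steel cup (m): 0 until it meets the die, then it grows 16 mm per turn of the crank (8 mm for half a turn; 14 mm is the end of its travel). It pushes back with 12 N at first contact plus 2.5 N/mm.
- crank_grip (a point): Grip point of the crank's wooden knob: upright, 24 mm dia, 65 mm tall, 55 mm from the screw axis, free to spin on its pin. The point is on its axis, 25 mm below its top, 40 mm above the crank arm. It circles the screw axis and sinks 16 mm per turn. It starts right, in front or left, 267 to 283 mm above the table, and may be over the front of the press.
- screw (a joint): Turn of the crank (rad), grows clockwise seen from above, lowering the pad 16 mm per turn; at 0 the crank points along the press's +x. The screw stays where it is left (friction 0.2 N m; pressing adds up to 0.1 N m).
- caddy_center (a point): Bystander: black tool caddy 130 x 100 x 90 mm with tools in it standing up to 160 mm, on the other side of the press from the die; this point is 45 mm up its centre.
- jar: Bystander: glass jar with steel lid, 66 mm dia, about 85 mm tall, behind the press; origin under its centre.
- pliers: Bystander: pliers with dark grips, 130 mm long, lying flat behind the press; origin under the pivot.

How it is judged:
On the way, in this order (a step that is already met when the one before it is completed fails the run):
1. the guide's inner edge is on the scribed line (within 5 mm), clamp knob still loose (y of guide_face in the frame of mark between -0.005 and 0.005 m and value of joint clamp below 0.6 rad), for 0.1 s.
2. the clamp knob is tight with the guide on the line (y of guide_face in the frame of mark between -0.005 and 0.005 m and value of joint clamp above 1.1 rad), for 0.2 s.
3. the die is home on the bed: block over the working spot, against guide and stop pins (within 8 mm), crank not yet pressing (x of die_top in the frame of bed_center between -0.008 and 0.008 m and y of die_top in the frame of bed_center between -0.009 and 0.009 m and height (world z) of die_top below 0.057 m and angle between the x axis of die_top and the x axis of bed_center, either way round below 0.12 rad and value of joint pad below 0.0005 m), for 0.2 s.
4. the pad has met the sheet on the die (value of joint pad above 0.0006 m and contact force between die and pad above 2 N).
5. the crank has gone half a turn past contact (within a sixth of a turn) (value of joint pad between 0.0053 and 0.0107 m), for 0.2 s.
At the end, for the whole second after the job is handed in: Guide edge within 5 mm of the line, clamp turned at least 1.1 rad; die flat, its block within 8 mm (sideways 9 mm) of the working spot, square within 0.12 rad; pad pressed in 5.3 to 10.7 mm (half a turn past contact, give or take a sixth); screw and die at rest (all of step 2 and all of step 5 and x of die_top in the frame of bed_center between -0.008 and 0.008 m and y of die_top in the frame of bed_center between -0.009 and 0.009 m and height (world z) of die_top below 0.057 m and angle between the x axis of die_top and the x axis of bed_center, either way round below 0.12 rad and velocity of joint screw between -0.05 and 0.05 rad/s and linear speed of die below 0.01 m/s); the robot touches nothing.
It fails at once if the press is wound more than about 0.7 turn past contact (value of joint pad above 0.0115 m).
It fails at once if the tool caddy is disturbed (30 mm) (distance of caddy_center from where it was at the start of the episode above 0.03 m).
It fails at once if the jar is disturbed (30 mm) (distance of jar from where it was at the start of the episode above 0.03 m).
It fails at once if the pliers are disturbed (30 mm) (distance of pliers from where it was at the start of the episode above 0.03 m).
It also fails if it takes over 72 s, if anything falls off the work surface, if the arm or the gripper's body presses on something with over 40 N, if the wrist force passes 120 N, or if a joint passes its speed limit or range.

## Working session

There is one attempt and no reset: what is moved stays moved. The work goes in short steps, Python scripts to look and compute and a tool call to move; the robot and the scene stay as the last step left them, time stands still between calls to the robot, and variables do not carry over. Pictures are saved under pics/ and viewed, and the job is handed in when it is done.

Besides the shell and the picture viewer there is one more tool, called after "Emit:" by a JSON object that holds its "method" and its "body", one argument or row to a line. drive_tool: Moves the arm, as the interface text tells. Shifts and turns lie within -1 to 1; 1 stands for 0.3 m of shift or 180 degrees of turn. Its arguments: {"type":"object","properties":{"commands":{"type":"array"},"newtons":{"type":"number"}},"required":["commands"]}

```bash
mkdir -p pics; ls
python3 - <<'E'
from rig import robot, imaging
import cv2
print(robot.sense())
for n in ("scene","top"):
    im=imaging.capture(n); cv2.imwrite(f"pics/{n}0.png",im[:,:,::-1])
    print(n,imaging.camera_info(n))
E
```

```text
pics
{'time': 0.0, 'joints': array([-1.17729752e+00,  5.28562556e-02,  1.40173058e+00, -4.17565483e-05,
        1.68856730e+00, -7.03184316e-02]), 'joint_vel': array([ 1.81210032e-04, -7.46614871e-04, -4.39355021e-04, -6.53223517e-05,
       -5.10793649e-04, -9.26779689e-04]), 'joint_torque': array([ 1.48049741e-03, -3.81661892e+01, -3.60184050e+01, -3.85151998e-05,
        6.15196506e-03, -3.09471147e-05]), 'position': array([ 0.23475547, -0.4692621 ,  0.23045926]), 'orientation': array([-3.05599898e+00, -7.21689279e-01,  4.58691995e-04]), 'force': array([ 0.30412156, -0.17465961, -0.58799465]), 'wrist_torque': array([ 0.03874784, -0.00833599,  0.00428484]), 'gripper_width': 0.08552574816097908}
scene {'camera_matrix': array([[436.87142233,   0.        , 279.28054562],
       [  0.        , 436.87142233, 209.03546647],
       [  0.        ,   0.        ,   1.        ]]), 'k1': 0.03969432204447508, 'extrinsics': array([[-0.57972002,  0.81481126,  0.0027043 ,  0.34718228],
       [ 0.68864313,  0.49172286, -0.53289706, -0.32538548],
       [-0.43554029, -0.30706879, -0.84617576,  1.49398178],
       [ 0.        ,  0.        ,  0.        ,  1.        ]])}
top {'camera_matrix': array([[451.29934565,   0.        , 279.87586805],
       [  0.        , 451.29934565, 211.39075254],
       [  0.        ,   0.        ,   1.        ]]), 'k1': -0.07836327789982876, 'extrinsics': array([[-0.02817075, -0.99958512, -0.00599933,  0.03333946],
       [-0.99474592,  0.02862429, -0.0982914 ,  0.6242649 ],
       [ 0.09842234,  0.00319886, -0.99513959,  1.42576197],
       [ 0.        ,  0.        ,  0.        ,  1.        ]])}
```

View pics/scene0.png

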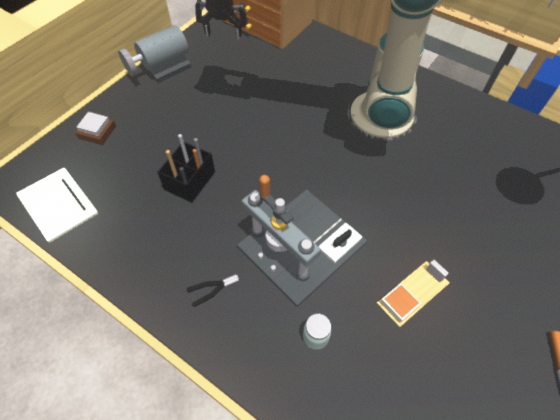

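View pics/top0.png

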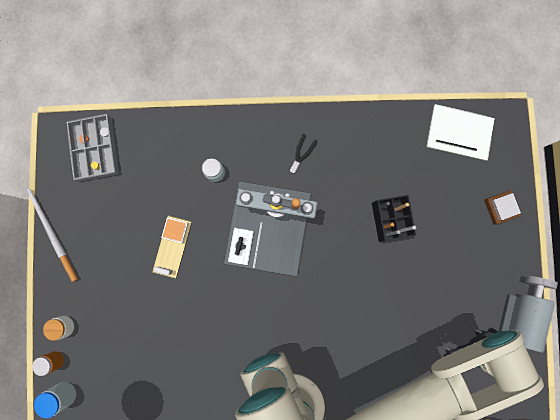

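```bash
python3 - <<'E'
import cv2
im=cv2.imread("pics/top0.png"); c=im[60:340,110:390]; 
cv2.imwrite("pics/topz.png",cv2.resize(im[70:300,150:400],None,fx=3,fy=2.6*3/2.6,interpolation=cv2.INTER_CUBIC)[:600*2][:690,:750][:600])
im=cv2.imread("pics/scene0.png"); cv2.imwrite("pics/scenez.png",cv2.resize(im[120:390,120:420],None,fx=2.2,fy=2.2,interpolation=cv2.INTER_CUBIC))
E
python3 - <<'E'
import cv2
im=cv2.imread("pics/top0.png")
cv2.imwrite("pics/topz.png",cv2.resize(im[150:300,140:340],None,fx=4,fy=4,interpolation=cv2.INTER_CUBIC))
im=cv2.imread("pics/scene0.png"); cv2.imwrite("pics/scenez.png",cv2.resize(im[165:315,225:425],None,fx=4,fy=4,interpolation=cv2.INTER_CUBIC))
E
```

```text
(no output)
```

View pics/topz.png

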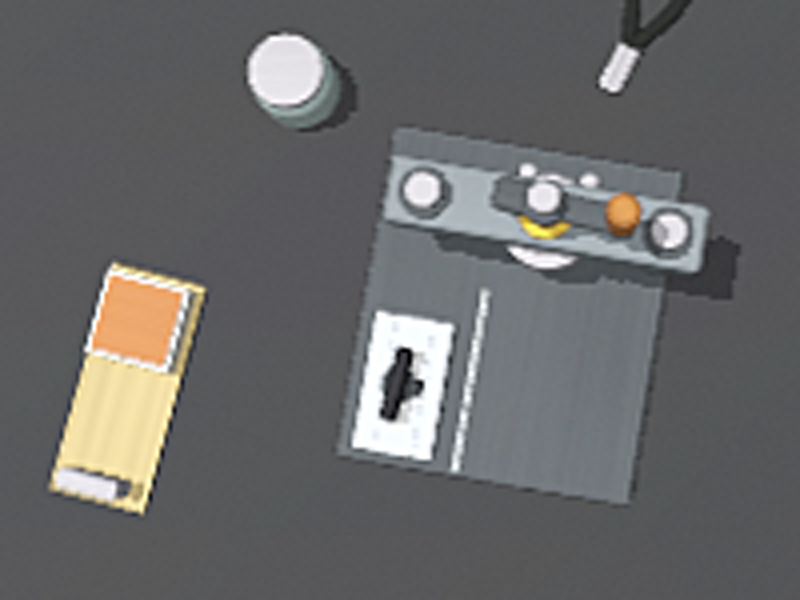

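View pics/scenez.png

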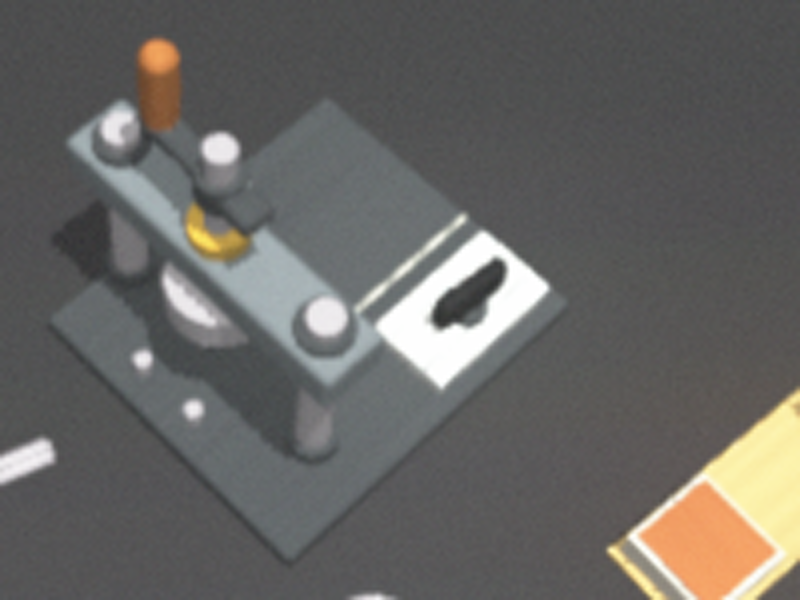

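```bash
cat > h.py <<'E'
import numpy as np, cv2
from rig import robot, imaging
I={n:imaging.camera_info(n) for n in("scene","top")}
def ray(n,p):
    K=I[n]["camera_matrix"];k=I[n]["k1"];E=I[n]["extrinsics"]
    d=np.array([(p[0]-K[0,2])/K[0,0],(p[1]-K[1,2])/K[1,1]]);u=d.copy()
    for _ in range(20): u=d/(1+k*(u@u))
    R,t=E[:3,:3],E[:3,3]
    return -R.T@t, R.T@np.array([u[0],u[1],1])
def plane(n,p,z):
    o,d=ray(n,p); return o+d*(z-o[2])/d[2]
def tri(p1,p2):
    o1,d1=ray("scene",p1);o2,d2=ray("top",p2)
    A=np.stack([d1,-d2],1);s=np.linalg.lstsq(A,o2-o1,rcond=None)[0]
    a=o1+s[0]*d1;b=o2+s[1]*d2
    return (a+b)/2,np.linalg.norm(a-b)
def proj(n,P):
    K=I[n]["camera_matrix"];k=I[n]["k1"];E=I[n]["extrinsics"]
    c=E[:3,:3]@P+E[:3,3];u=c[:2]/c[2];u=u*(1+k*(u@u));return u*K[0,0]+K[:2,2]
def T(x,y):return (x/4+140-.375,y/4+150-.375)
def S(x,y):return (x/4+225-.375,y/4+165-.375)
E
python3 - <<'E'
from h import *
np.set_printoptions(precision=4,suppress=True)
print("bed top");B={}
for k,p in dict(fl=(338,455),fr=(629,502),bl=(396,128),br=(680,173)).items(): B[k]=plane("top",T(*p),.016);print(k,B[k])
for k,p in dict(fr=(328,100),fl=(566,302),bl=(290,562),br=(50,322)).items(): print("scene",k,plane("scene",S(*p),.016))
print("line",plane("top",T(487,290),.016),plane("top",T(455,470),.016))
print("line s",plane("scene",S(464,216),.016),plane("scene",S(360,310),.016))
for k,p in dict(a=(375,311),b=(453,321),c=(432,461),d=(352,447)).items(): print("guide",plane("top",T(*p),.030))
for k,p in dict(a=(482,232),b=(549,286),c=(442,388),d=(376,325)).items(): print("guide s",plane("scene",S(*p),.030))
print("pins",plane("top",T(528,170),.03),plane("top",T(591,181),.03),plane("scene",S(142,358),.03),plane("scene",S(193,409),.03))
print("knob top",tri(S(158,52),T(623,208)))
print("colR",tri(S(118,128),T(670,229)),"L",tri(S(326,318),T(423,188)),"screw top",tri(S(220,148),T(545,196)))
im=cv2.imread("pics/top0.png");hsv=cv2.cvtColor(im,cv2.COLOR_BGR2HSV)
for nm,lo,hi,z in (("sheet",(5,100,120),(17,255,255),.036),("base",(18,60,120),(30,255,255),.006)):
    m=cv2.inRange(hsv,lo,hi);m[:,:145]=0;m[:,195:]=0;m[:210]=0;m[290:]=0
    c=max(cv2.findContours(m,0,2)[0],key=cv2.contourArea);r=cv2.minAreaRect(c);bp=cv2.boxPoints(r)
    print(nm,r,plane("top",r[0],z));print([plane("top",b,z) for b in bp])
g=[(54,468),(118,482),(130,497)]
print("grip top", plane("top",T(57,479),.052),plane("top",T(114,492),.052))
print("bar",plane("top",T(405,350),.068),plane("top",T(385,418),.068))
E
```

```text
bed top
fl [0.4628 0.2006 0.016 ]
fr [ 0.4187 -0.0333  0.016 ]
bl [0.7286 0.1484 0.016 ]
br [ 0.6845 -0.0835  0.016 ]
scene fr [ 0.42   -0.0271  0.016 ]
scene fl [0.4663 0.2016 0.016 ]
scene bl [0.7326 0.1509 0.016 ]
scene br [ 0.6868 -0.0803  0.016 ]
line [0.5931 0.0768 0.016 ] [0.4482 0.1062 0.016 ]
line s [0.4477 0.108  0.016 ] [0.5547 0.0888 0.016 ]
guide [0.5776 0.1668 0.03  ]
guide [0.5678 0.1041 0.03  ]
guide [0.4562 0.1235 0.03  ]
guide [0.469  0.1874 0.03  ]
guide s [0.4598 0.128  0.03  ]
guide s [0.4701 0.1877 0.03  ]
guide s [0.579  0.1682 0.03  ]
guide s [0.5648 0.1071 0.03  ]
pins [0.6886 0.0405 0.03  ] [ 0.6781 -0.0103  0.03  ] [ 0.6773 -0.0076  0.03  ] [0.6876 0.0423 0.03  ]
knob top (array([ 0.6226, -0.0263,  0.3013]), np.float64(0.0010668667383523349))
colR (array([ 0.6197, -0.0631,  0.1898]), np.float64(0.0012867667621803832)) L (array([0.6547, 0.1143, 0.1883]), np.float64(0.001941127435367291)) screw top (array([0.6362, 0.0255, 0.2666]), np.float64(0.001904712871616084))
sheet ((173.72305297851562, 229.515380859375), (18.505922317504883, 18.330509185791016), 15.255120277404785) [0.5756 0.3591 0.036 ]
[array([0.5559, 0.3962, 0.036 ]), array([0.6127, 0.3802, 0.036 ]), array([0.5953, 0.3221, 0.036 ]), array([0.5388, 0.3382, 0.036 ])]
base ((171.4298095703125, 246.4527130126953), (24.62323760986328, 59.309879302978516), 15.5241117477417) [0.5222 0.3744 0.006 ]
[array([0.4412, 0.4406, 0.006 ]), array([0.6275, 0.3868, 0.006 ]), array([0.6035, 0.3081, 0.006 ]), array([0.4181, 0.3623, 0.006 ])]
grip top [0.4498 0.4199 0.052 ] [0.4385 0.3743 0.052 ]
bar [0.5439 0.1398 0.068 ] [0.4912 0.1565 0.068 ]
```

Run:
```python
import cv2
im=cv2.imread("pics/top0.png")
cv2.imwrite("pics/topz1.png",cv2.resize(im[205:285,145:265],None,fx=6.6,fy=6.6,interpolation=cv2.INTER_CUBIC))
im=cv2.imread("pics/scene0.png"); cv2.imwrite("pics/scenez1.png",cv2.resize(im[210:330,340:460],None,fx=5,fy=5,interpolation=cv2.INTER_CUBIC))
```

```text
(no output)
```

View pics/topz1.png

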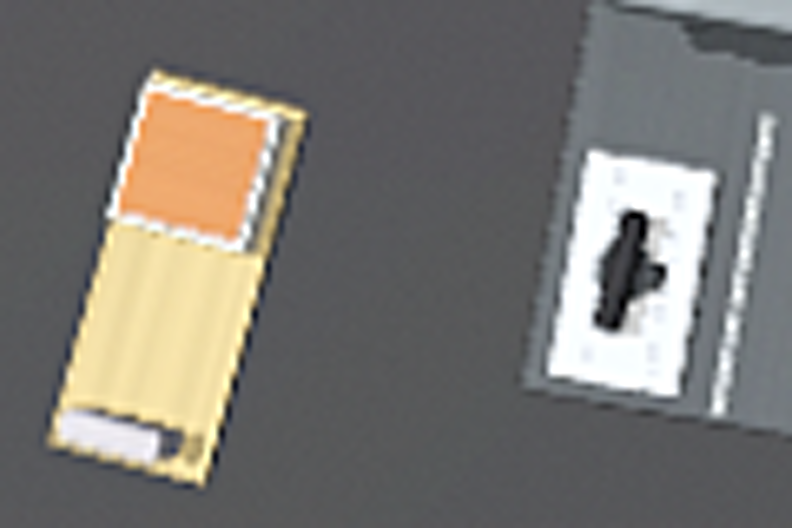

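View pics/scenez1.png

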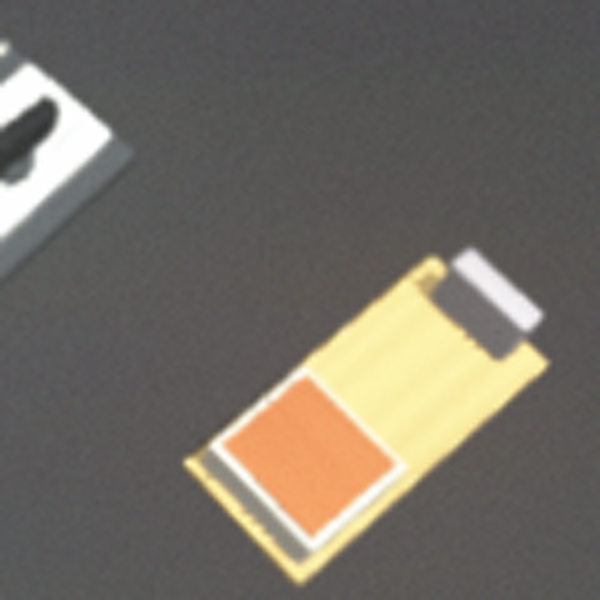

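Emit:
{"method": "drive_tool", "body": {
  "commands": [0,0,0.35,0.45,1,0,0.3,0,0,0.35,0.45,1,0,0.3,0,0,0.35,0.45,1,0,0.3,0,0,0.35,0.45,1,0,0.3,0,0,0.35,0.45,1,0,0.3,0,0,0.35,0.45,1,0,0.3]
}}

```text
time: 0.85
position: [0.3705, -0.1664, 0.2304]
orientation: [-2.218, -2.223, 0.001]
force: [-0.0, -0.1, 0.3]
gripper_width: 0.0598
```

Run:
```python
from h import *
np.set_printoptions(precision=4,suppress=True)
def Z(x,y):return (x/5+340-.4,y/5+210-.4)
print("griptop",[plane("scene",Z(*p),.052) for p in((462,257),(534,323),(497,290))])
print("sheet",[plane("scene",Z(*p),.036) for p in((305,373),(395,463),(313,540),(224,447))],plane("scene",Z(309,456),.036))
print("base",[plane("scene",Z(*p),.006) for p in((185,462),(300,585),(548,362),(435,256))])
print("clamp bar ends s",plane("scene",S(500,268),.068),plane("scene",S(440,318),.068))
for z in (.295,.3,.305):
  print(z,plane("scene",S(158,52),z),plane("top",T(623,208),z))
s=robot.sense();print(s["time"],s["position"],s["joints"])
```

```text
griptop [array([0.4411, 0.3752, 0.052 ]), array([0.4541, 0.4206, 0.052 ]), array([0.448 , 0.3977, 0.052 ])]
sheet [array([0.5384, 0.3387, 0.036 ]), array([0.5555, 0.3969, 0.036 ]), array([0.6149, 0.3817, 0.036 ]), array([0.5979, 0.3238, 0.036 ])] [0.5773 0.3605 0.036 ]
base [array([0.6032, 0.311 , 0.006 ]), array([0.6262, 0.3881, 0.006 ]), array([0.443 , 0.4394, 0.006 ]), array([0.4209, 0.3649, 0.006 ])]
clamp bar ends s [0.4989 0.1596 0.068 ] [0.5544 0.1467 0.068 ]
0.295 [ 0.6187 -0.0288  0.295 ] [ 0.6236 -0.027   0.295 ]
0.3 [ 0.6215 -0.0265  0.3   ] [ 0.623  -0.0268  0.3   ]
0.305 [ 0.6244 -0.0242  0.305 ] [ 0.6224 -0.0267  0.305 ]
0.85 [ 0.3705 -0.1664  0.2304] [-0.513  -0.2917  1.7179 -0.0001  1.7168 -0.5155]
```

Emit:
{"method": "drive_tool", "body": {
  "commands": [0,0,0.4,0.495,1,-0.25,0.3,0,0,0.4,0.495,1,-0.25,0.3,0,0,0.4,0.495,1,-0.25,0.3,0,0,0.4,0.495,1,-0.25,0.3,0,0,0.4,0.495,1,-0.25,0.3,0,0,0.4,0.495,1,-0.25,0.3,0,0,0.4,0.495,1,-0.25,0.3,0,0,0.4,0.495,1,-0.25,0.3]
}}

```text
time: 1.85
position: [0.5187, 0.1339, 0.1547]
orientation: [-0.488, -3.101, 0.003]
force: [-0.0, 0.8, -0.1]
gripper_width: 0.0598
```

Emit:
{"method": "drive_tool", "body": {
  "commands": [0,0,0,0,0.053,-0.15,0.3,0,0,0,0,0.053,-0.3,0.3,0,0,0,0,0.053,-0.385,0.3,0,0,0,0,0.053,-0.385,0.3,0,0,0,0,0.053,-0.385,1,0,0,0,0,0.053,-0.385,1,0,0,0,0,0.053,-0.385,1,0,0,0,0,0.053,-0.385,1,0,0,0,0,0.053,-0.385,1],
  "newtons": 40
}}

```text
time: 2.98
position: [0.5195, 0.1497, 0.0408]
orientation: [0.489, 3.103, -0.002]
force: [-2.5, -1.7, 6.5]
gripper_width: 0.0135
```

Run:
```python
from h import *
s=robot.sense();print(s["time"],s["position"],s["force"],s["wrist_torque"],s["gripper_width"])
im=imaging.capture("top")[:,:,::-1];cv2.imwrite("pics/top1.png",cv2.resize(im[150:300,140:340],None,fx=4,fy=4,interpolation=cv2.INTER_CUBIC))
im=imaging.capture("scene")[:,:,::-1];cv2.imwrite("pics/scene1.png",cv2.resize(im[165:315,225:425],None,fx=4,fy=4,interpolation=cv2.INTER_CUBIC))
```

```text
2.975 [0.51953604 0.14966008 0.0408495 ] [-2.48910954 -1.7446897   6.45954296] [-0.28861996  0.30643637  0.02531248] 0.013495818024806297
```

View pics/scene1.png

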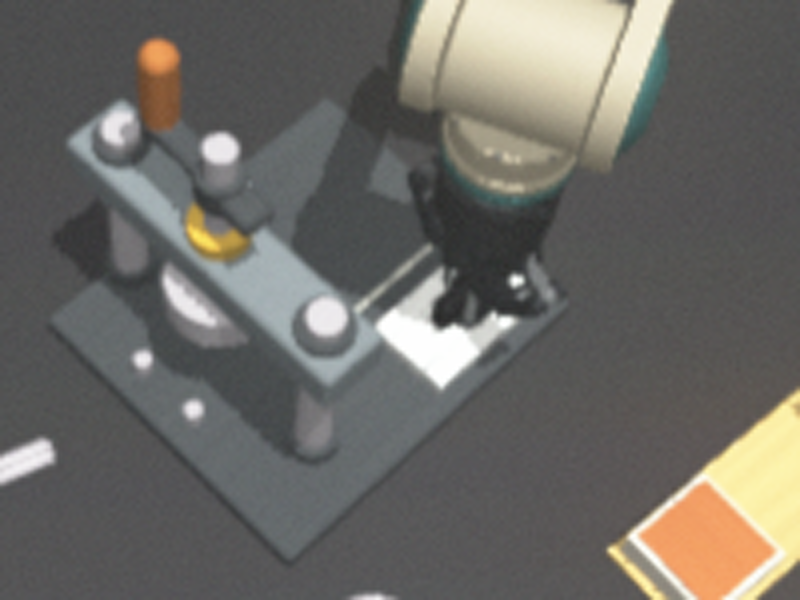

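View pics/top1.png

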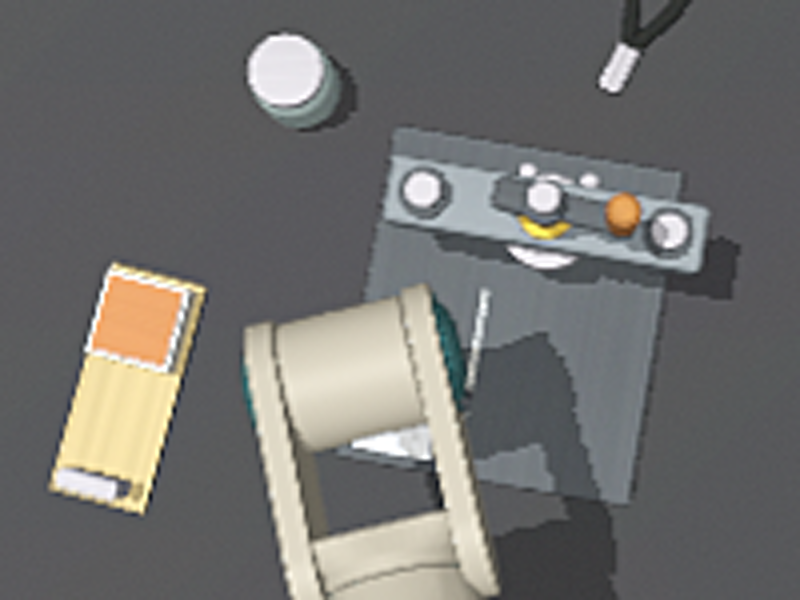

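Emit:
{"method": "drive_tool", "body": {
  "commands": [0,0,0,-0.005,-0.024,0.003,1,0,0,0,-0.01,-0.048,0.003,1,0,0,0,-0.0142,-0.072,0.003,1,0,0,0,-0.0142,-0.072,0.003,1,0,0,0,-0.0142,-0.072,0.003,1]
}}

```text
time: 3.7
position: [0.5153, 0.1282, 0.041]
orientation: [0.489, 3.103, -0.001]
force: [5.0, 2.6, -8.8]
gripper_width: 0.013
```

Run:
```python
from h import *
s=robot.sense();print(s["time"],s["position"],s["force"],s["wrist_torque"],s["gripper_width"])
im=imaging.capture("scene")[:,:,::-1];cv2.imwrite("pics/scene2.png",cv2.resize(im[200:280,300:400],None,fx=7,fy=7,interpolation=cv2.INTER_CUBIC))
```

```text
3.7 [0.5152865  0.12822194 0.04102989] [ 5.03731316  2.57007314 -8.79035955] [ 0.36872095 -0.80101501  0.10132398] 0.013002783559713325
```

View pics/scene2.png

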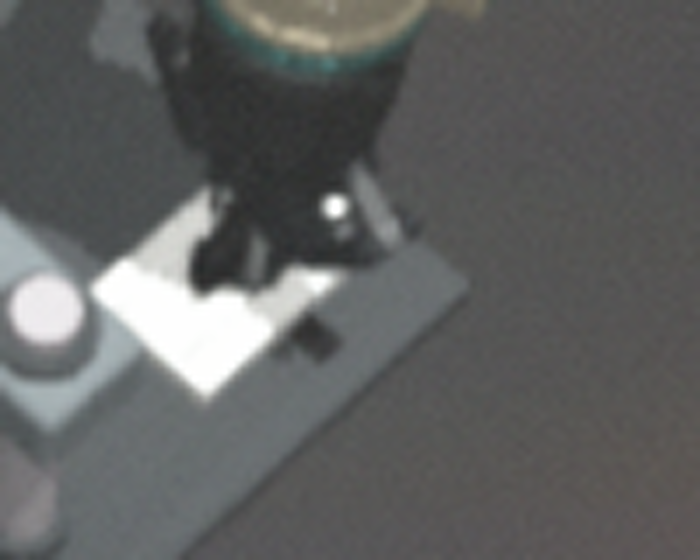

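```bash
cat >> h.py <<'E'
BC=np.array([.637,.0255]);TH=-.195
def press(P):
    d=np.asarray(P)[:2]-BC;c,s=np.cos(TH),np.sin(TH);return np.array([c*d[0]+s*d[1],-s*d[0]+c*d[1]])
def world(x,y):
    c,s=np.cos(TH),np.sin(TH);return BC+np.array([c*x-s*y,s*x+c*y])
E
python3 - <<'E'
from h import *
def Q(x,y):return (x/7+300-.43,y/7+200-.43)
for p,z in (((92,287),.03),((206,400),.03),((345,270),.03),((468,283),.016),((180,560),.016),((330,425),.016)):
    P=plane("scene",Q(*p),z);print(p,P,press(P))
E
```

```text
(92, 287) [0.56050713 0.08509785 0.03      ] [-0.08659122  0.04364658]
(206, 400) [0.57614513 0.14731721 0.03      ] [-0.08330563  0.10771685]
(345, 270) [0.49641037 0.16179265 0.03      ] [-0.16433409  0.10646802]
(468, 283) [0.46546186 0.20210842 0.016     ] [-0.2025079   0.14002293]
(180, 560) [0.63179932 0.17208481 0.016     ] [-0.03350535  0.14279897]
(330, 425) [0.55077884 0.18937912 0.016     ] [-0.11634136  0.14406645]
```

Emit:
{"method": "drive_tool", "body": {
  "commands": [0,0,-0.05,0,0,-0.001,1,0,0,-0.1,0,0,-0.001,1,0,0,-0.15,0,0,-0.001,1,0,0,-0.2,0,0,-0.001,1,0,0,-0.25,0,0,-0.001,1,0,0,-0.3,0,0,-0.001,1,0,0,-0.35,0,0,-0.001,1,0,0,-0.39,0,0,-0.001,1,0,0,-0.415,0,0,-0.001,1,0,0,-0.415,0,0,-0.001,1],
  "newtons": 60
}}

```text
time: 5.0
position: [0.5149, 0.128, 0.041]
orientation: [-2.27, -2.171, 0.003]
force: [-3.0, -2.0, 2.1]
gripper_width: 0.013
```

Run:
```python
from h import *
from scipy.spatial.transform import Rotation as R
s=robot.sense();print(s["time"],s["position"],s["force"],s["wrist_torque"],s["gripper_width"],press(s["position"]))
x=R.from_rotvec(s["orientation"]).as_matrix()[:,0];print("bar cw rel press",TH-np.arctan2(-x[1],-x[0]), "yaw", np.arctan2(x[1],x[0]))
```

```text
5.0 [0.51494006 0.12799283 0.04096448] [-2.99723104 -2.03994375  2.06857935] [-0.23130813  0.50498239  0.26760514] 0.013004094232175509 [-0.1396063   0.07689922]
bar cw rel press 1.4202164986506634 yaw 1.52637615493913
```

Emit:
{"method": "drive_tool", "body": {
  "commands": [0,0,0,0,0,0,0.3,0,0,0,0,0,0,0.3,0,0,0,0,0,0,0.3,0,0,0,0,0,0.15,0.3,0,0,0,0,0,0.3,0.3,0,0,-0.074,-0.1,0.3,0.3,0.3,0,0,-0.074,-0.23,0.9,0.3,0.3,0,0,-0.074,-0.23,0.9,0.3,0.3,0,0,-0.074,-0.23,0.9,0.3,0.3,0,0,-0.074,-0.23,0.9,0.3,0.3]
}}

```text
time: 6.25
position: [0.4447, 0.4007, 0.1309]
orientation: [-2.504, -1.896, 0.002]
force: [0.3, -0.0, -0.3]
gripper_width: 0.0597
```

Run:
```python
from h import *
from scipy.spatial.transform import Rotation as R
s=robot.sense();print(s["time"],s["position"],s["force"])
x=R.from_rotvec(s["orientation"]).as_matrix()[:,0];print( "yaw", np.arctan2(x[1],x[0]))
im=imaging.capture("top")[:,:,::-1];cv2.imwrite("pics/top2.png",cv2.resize(im[180:280,160:280],None,fx=6,fy=6,interpolation=cv2.INTER_CUBIC))
```

```text
6.25 [0.44469675 0.40072742 0.13092224] [ 0.31291756 -0.00784781 -0.25548781]
yaw 1.296473410674935
```

View pics/top2.png

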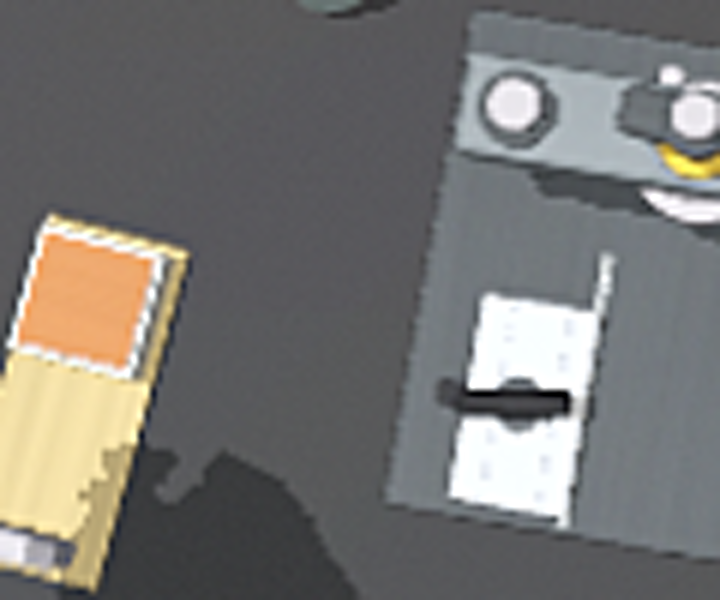

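Emit:
{"method": "drive_tool", "body": {
  "commands": [0,0,0.004,0.0043,-0.0123,-0.15,0.3,0,0,0.004,0.0043,-0.0123,-0.3,0.3,0,0,0.004,0.0043,-0.0123,-0.36,0.3,0,0,0.004,0.0043,-0.0123,-0.36,0.3,0,0,0.004,0.0043,-0.0123,-0.36,1,0,0,0.004,0.0043,-0.0123,-0.36,1,0,0,0.004,0.0043,-0.0123,-0.36,1,0,0,0.004,0.0043,-0.0123,-0.36,1],
  "newtons": 60
}}

```text
time: 7.3
position: [0.446, 0.4003, 0.0249]
orientation: [-2.489, -1.914, -0.004]
force: [0.2, -1.3, 6.4]
gripper_width: 0.0149
```

Run:
```python
from h import *
from scipy.spatial.transform import Rotation as R
s=robot.sense();print(s["time"],s["position"],s["force"],s["gripper_width"])
x=R.from_rotvec(s["orientation"]).as_matrix()[:,0];print( "yaw", np.arctan2(x[1],x[0]))
def Q(x,y):return (x/6+160-.42,y/6+180-.42)
for p in((597,312),(572,518)): print(press(plane("top",Q(*p),.03)))
print(press(plane("top",Q(607,255),.016)))
for x,y in((-.135,0),(-.235,-.003)): print(world(x,y))
im=imaging.capture("scene")[:,:,::-1];cv2.imwrite("pics/scene3.png",cv2.resize(im[165:315,300:500],None,fx=4,fy=4,interpolation=cv2.INTER_CUBIC))
```

```text
7.3 [0.44595077 0.4003327  0.02486844] [ 0.2041434  -1.27139532  6.4323394 ] 0.014910479082627423
yaw 1.3111726791019653
[-0.08523567  0.04307583]
[-0.19572418  0.03754923]
[-0.0532255   0.04383663]
[0.50455856 0.05165848]
[0.4058725  0.06809199]
```

View pics/scene3.png

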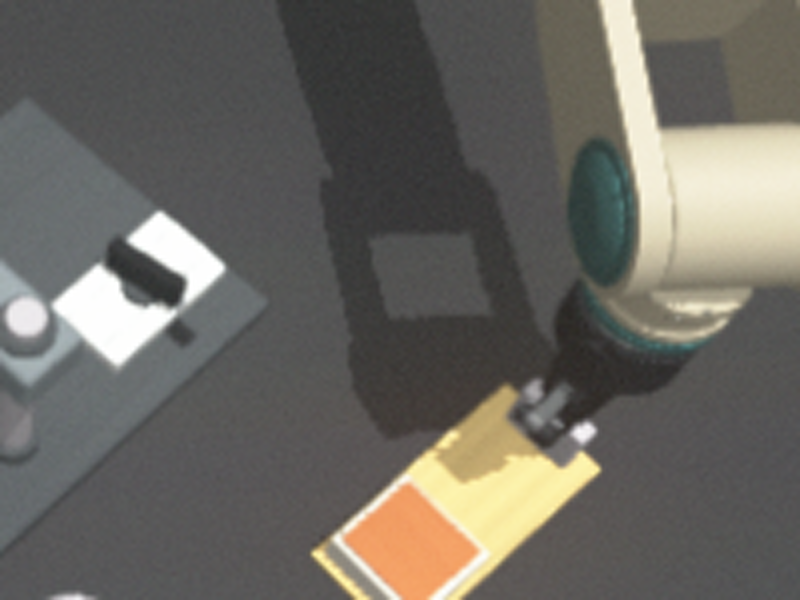

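Emit:
{"method": "drive_tool", "body": {
  "commands": [0,0,0,0,0,0.05,1,0,0,0,0,0,0.15,1,0,0,0,0,0,0.3,1,0,0,0.01,-0.13,-0.1,0.3,1,0,0,0.021,-0.13,-0.25,0.3,1,0,0,0.021,-0.13,-0.4,0.3,1,0,0,0.021,-0.13,-0.55,0.3,1,0,0,0.021,-0.13,-0.7,0.3,1,0,0,0.021,-0.13,-0.85,0.3,1,0,0,0.021,-0.13,-0.98,0.3,1]
}}

```text
time: 8.6
position: [0.4064, 0.1049, 0.1152]
orientation: [-2.424, -1.994, -0.004]
force: [0.4, -0.6, -3.9]
gripper_width: 0.0151
```

Run:
```python
from h import *
from scipy.spatial.transform import Rotation as R
s=robot.sense();print(s["time"],s["position"],s["force"],s["gripper_width"],press(s["position"]))
x=R.from_rotvec(s["orientation"]).as_matrix()[:,0];print( "yaw", np.arctan2(x[1],x[0]))
```

```text
8.6 [0.40635721 0.10489122 0.11524711] [ 0.35127132 -0.63099566 -3.91241131] 0.015094534367342777 [-0.24165494  0.03319571]
yaw 1.3769211877408558
```

Emit:
{"method": "drive_tool", "body": {
  "commands": [0,0,0,-0.01,-0.054,0,1,0,0,0,-0.02,-0.107,0,1,0,0,0,-0.02,-0.107,-0.05,1,0,0,0,-0.02,-0.107,-0.1,1]
}}

```text
time: 9.1
position: [0.4, 0.0732, 0.0841]
orientation: [-2.423, -1.994, -0.003]
force: [-1.3, 0.4, -4.2]
gripper_width: 0.0152
```

```bash
cat > chk.py <<'E'
from h import *
from scipy.spatial.transform import Rotation as R
import sys
s=robot.sense();print(s["time"],s["position"],s["force"],s["wrist_torque"],s["gripper_width"],press(s["position"]))
x=R.from_rotvec(s["orientation"]).as_matrix()[:,0];print( "yaw", np.arctan2(x[1],x[0]))
zt=float(sys.argv[1]) if len(sys.argv)>1 else s["position"][2]-.0249+.036
for n in ("top","scene"):
    im=imaging.capture(n)[:,:,::-1].copy();hsv=cv2.cvtColor(im,cv2.COLOR_BGR2HSV)
    m=cv2.inRange(hsv,(5,90,90),(17,255,255))
    if n=="top": m[:,:190]=0;m[:,330:]=0;m[:170]=0;m[280:]=0; im=im[150:300,160:360]
    else: m[:,:275]=0;m[:,400:]=0;m[:180]=0;m[320:]=0; im=im[165:315,225:425]
    cs=[c for c in cv2.findContours(m,0,2)[0] if cv2.contourArea(c)>40]
    for c in cs:
        r=cv2.minAreaRect(c);P=plane(n,r[0],zt);bp=[press(plane(n,b,zt)) for b in cv2.boxPoints(r)]
        print(n,r,press(P));print(np.round(bp,4).tolist())
    cv2.imwrite(f"pics/{n}_{s['time']:.2f}.png",cv2.resize(im,None,fx=4,fy=4,interpolation=cv2.INTER_CUBIC));print(f"pics/{n}_{s['time']:.2f}.png")
E
python3 chk.py
```

```text
9.1 [0.39997622 0.07318818 0.08409993] [-1.25022204  0.39274316 -4.15689675] [0.01509233 0.10427583 0.02112924] 0.01517134256682335 [-0.241772   0.0008571]
yaw 1.37705916332509
top ((271.8372497558594, 240.08892822265625), (19.290170669555664, 19.579814910888672), 10.007979393005371) [-0.10736808 -0.00389842]
[[-0.1371, 0.0258], [-0.0771, 0.0256], [-0.0776, -0.0337], [-0.1375, -0.0332]]
top ((295.5, 203.0), (10.0, 7.0), 90.0) [ 0.0175906 -0.0568091]
[[0.0312, -0.0436], [0.0347, -0.065], [0.004, -0.07], [0.0005, -0.0487]]
pics/top_9.10.png
scene ((307.7500305175781, 213.75001525878906), (21.92030906677246, 21.21320343017578), 45.0) [-0.10688479 -0.00074859]
[[-0.0778, -0.0293], [-0.1412, -0.0356], [-0.136, 0.0277], [-0.074, 0.0326]]
pics/scene_9.10.png
```

Emit:
{"method": "drive_tool", "body": {
  "commands": [0,0,0,0,0,-0.07,1,0,0,0,0,0,-0.137,1,0,0,0,0,0,-0.137,1,0,0,0,0.08,-0.016,-0.137,1,0,0,0,0.16,-0.032,-0.137,1,0,0,0,0.24,-0.048,-0.137,1,0,0,0,0.29,-0.057,-0.137,1,0,0,0,0.31,-0.061,-0.137,1,0,0,0,0.31,-0.061,-0.137,1]
}}

```text
time: 10.32
position: [0.4914, 0.0551, 0.0412]
orientation: [-2.42, -1.993, 0.004]
force: [-0.7, -0.2, -3.2]
gripper_width: 0.0152
```

```bash
python3 chk.py
```

```text
10.325 [0.49143352 0.055145   0.04123762] [-0.6746786  -0.22573242 -3.23241208] [0.01132532 0.12327892 0.00725206] 0.015160461367174206 [-0.14855187  0.00087725]
yaw 1.3779909654966511
top ((276.0, 218.0), (8.0, 18.0), 90.0) [-0.03478792 -0.0039324 ]
[[-0.0269, 0.0264], [-0.0175, -0.03], [-0.0426, -0.0342], [-0.0521, 0.0221]]
top ((295.5, 203.0), (10.0, 7.0), 90.0) [ 0.02276487 -0.05719186]
[[0.0368, -0.0436], [0.0405, -0.0656], [0.0088, -0.0708], [0.0051, -0.0488]]
pics/top_10.32.png
pics/scene_10.32.png
```

Emit:
{"method": "drive_tool", "body": {
  "commands": [0,0,0,0.016,0.006,-0.003,1,0,0,0,0.034,0.002,-0.003,1,0,0,0,0.044,0.001,-0.003,1,0,0,0,0.05,0,-0.003,1,0,0,0,0.05,0,-0.003,1]
}}

```text
time: 11.05
position: [0.5063, 0.0552, 0.0406]
orientation: [-2.42, -1.993, 0.003]
force: [-1.5, 0.5, 1.5]
gripper_width: 0.0152
```

```bash
python3 chk.py .052
```

```text
11.05 [0.50625371 0.05518841 0.04062286] [-1.54543769  0.51381236  1.46745134] [ 0.16754606  0.66274722 -0.01645753] 0.015242148037133347 [-0.13402097  0.00379149]
yaw 1.3779923089872328
top ((295.0, 203.0), (10.0, 8.0), 90.0) [ 0.02254205 -0.05562379]
[[0.0363, -0.0404], [0.0405, -0.0656], [0.0088, -0.0708], [0.0046, -0.0457]]
pics/top_11.05.png
scene ((281.7837829589844, 255.20269775390625), (8.548747062683105, 13.97391414642334), 80.53767395019531) [0.0133201  0.02539342]
[[0.0217, 0.0051], [-0.0095, 0.0252], [0.005, 0.0455], [0.0358, 0.0255]]
pics/scene_11.05.png
```

View pics/scene_11.05.png

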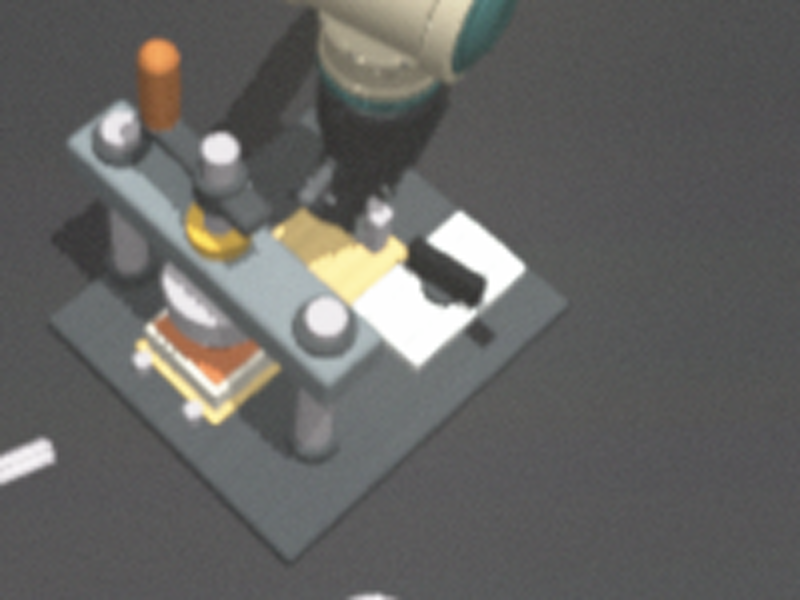

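View pics/top_11.05.png

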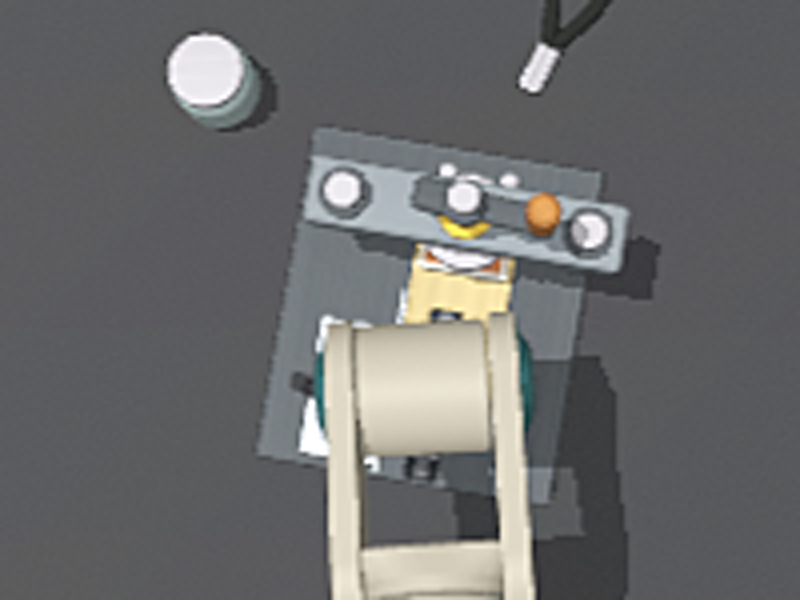

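Emit:
{"method": "drive_tool", "body": {
  "commands": [0,0,0,0.007,-0.001,0,1,0,0,0,0.014,-0.003,0,1,0,0,0,0.014,-0.003,0,1]
}}

```text
time: 11.52
position: [0.5066, 0.0552, 0.0406]
orientation: [-2.414, -1.99, 0.014]
force: [-27.2, 5.3, 15.9]
gripper_width: 0.0147
```

```bash
python3 chk.py .052|head -2
```

```text
11.525 [0.50664079 0.05519123 0.04060838] [-27.15203474   5.30593976  15.87453545] [ 0.50662828  3.94332872 -0.03809605] 0.01469566857410002 [-0.13364176  0.00386926]
yaw 1.3786988977820371
```

Emit:
{"method": "drive_tool", "body": {
  "commands": [0,0,0,0.001,0.005,0,1,0,0,0,0.002,0.01,0,1,0,0,0,0.002,0.01,0,1]
}}

```text
time: 12.0
position: [0.5066, 0.0572, 0.0407]
orientation: [-2.415, -1.989, 0.018]
force: [-9.5, -5.0, 4.7]
gripper_width: 0.0147
```

```bash
python3 chk.py .052|head -2
```

```text
12.0 [0.50664453 0.05720015 0.04069564] [-9.5473745  -4.96740053  4.65133444] [-0.8200738   0.97591043 -0.42781874] 0.01466578091335487 [-0.13402736  0.00584083]
yaw 1.3778053727203416
```

Emit:
{"method": "drive_tool", "body": {
  "commands": [0,0,0,-0.002,0,0,0.35,0,0,0,-0.002,0,0,0.35,0,0,0,-0.002,0,0,0.35,0,0,0,-0.002,0,0.1,0.35,0,0,0,-0.002,0,0.3,0.35,0,0,0,-0.002,0,0.5,0.35,0,0,0,-0.002,0,0.7,0.35,0,0,0,-0.002,0,0.9,0.6,0,0,0,-0.002,0,1,1,0,0,0,-0.002,0,1,1]
}}

```text
time: 13.35
position: [0.5067, 0.0573, 0.3436]
orientation: [-2.418, -1.991, 0.01]
force: [-0.4, 0.1, -0.1]
gripper_width: 0.0015
```

```bash
python3 chk.py .052
```

```text
13.35 [0.50672874 0.05728298 0.34359236] [-0.41686082  0.08080748 -0.06524808] [-0.00270938 -0.03008855 -0.02911828] 0.0015372574147212276 [-0.13396079  0.00593841]
yaw 1.3779309778700295
top ((295.0, 203.0), (10.0, 8.0), 90.0) [ 0.02254205 -0.05562379]
[[0.0363, -0.0404], [0.0405, -0.0656], [0.0088, -0.0708], [0.0046, -0.0457]]
pics/top_13.35.png
scene ((282.1891784667969, 255.1351318359375), (8.548747062683105, 14.79590892791748), 80.53767395019531) [0.01240824 0.02598267]
[[0.0217, 0.0051], [-0.0113, 0.0264], [0.0032, 0.0467], [0.0358, 0.0255]]
pics/scene_13.35.png
```

View pics/scene_13.35.png

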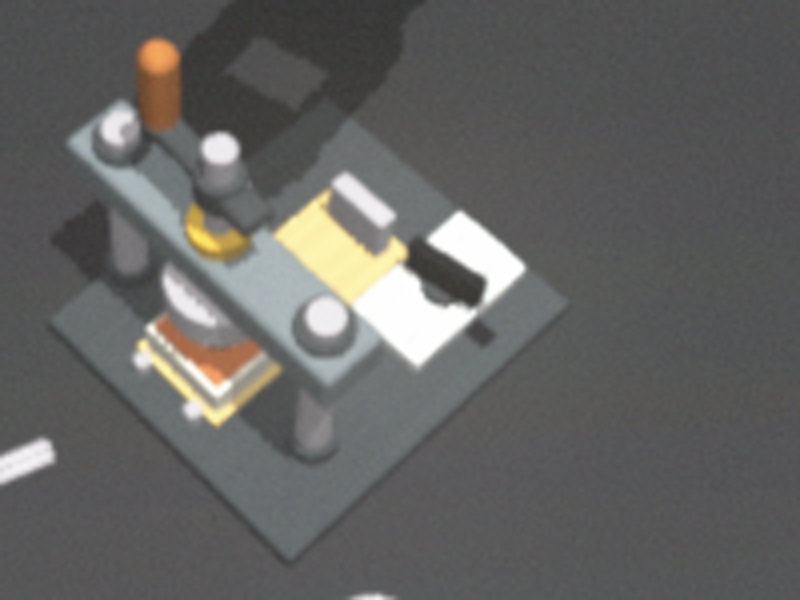

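Run:
```python
import cv2
im=cv2.imread("pics/scene_13.35.png");print(im.shape)
cv2.imwrite("pics/s_zoom.png",cv2.resize(im[20:440,60:360],None,fx=1.4,fy=1.4,interpolation=cv2.INTER_CUBIC))
```

```text
(600, 800, 3)
```

View pics/s_zoom.png

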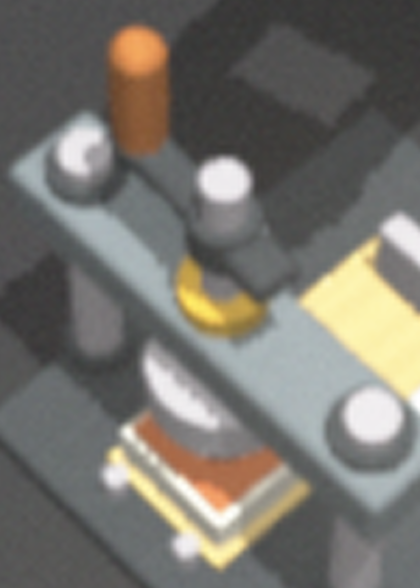

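Run:
```python
from h import *
for p,z in (((217,391),.052),((147,328),.052),((217,425),.022),((137,343),.022),((344,173),.068),((395,213),.068),((332,184),.068),((382,226),.068)): print(p,press(plane("scene",S(*p),z)).round(4))
for r in (.0,): pass
for k,p in dict(knob=(158,52),).items():
  for z in (.29,.295,.3,.305): print(z,press(plane("scene",S(*p),z)),press(plane("top",T(623,208),z)))
im=cv2.imread("pics/scene0.png");hsv=cv2.cvtColor(im,cv2.COLOR_BGR2HSV);m=cv2.inRange(hsv,(3,100,60),(17,255,255));m[:,:250]=0;m[:,280:]=0;m[:160]=0;m[205:]=0
ys,xs=np.where(m);print("scene knob rows",ys.min(),ys.max(),[ (y,xs[ys==y].min(),xs[ys==y].max()) for y in range(ys.min(),ys.max()+1,3)])
im=cv2.imread("pics/top0.png");hsv=cv2.cvtColor(im,cv2.COLOR_BGR2HSV);m=cv2.inRange(hsv,(3,100,60),(17,255,255));m[:,:285]=0;m[:,305:]=0;m[:180]=0;m[225:]=0
ys,xs=np.where(m);print("top",ys.min(),ys.max(),xs.min(),xs.max())
# predicted projections of knob, press (-.004,-.0549)
for z in (.297,.301,.305):
  c=world(-.004,-.0549);print(z,proj("scene",np.r_[c,z]),proj("top",np.r_[c,z]),"bottom",proj("scene",np.r_[c,z-.065]))
```

```text
(217, 391) [0.0331 0.0352]
(147, 328) [ 0.0354 -0.0302]
(217, 425) [0.0403 0.0429]
(137, 343) [ 0.0384 -0.0385]
(344, 173) [-0.1393 -0.0194]
(395, 213) [-0.1416  0.0271]
(332, 184) [-0.1269 -0.0188]
(382, 226) [-0.1277  0.0282]
0.29 [-0.009859   -0.05961769] [-0.00235239 -0.0541443 ]
0.295 [-0.00748082 -0.05680979] [-0.00297099 -0.05410354]
0.3 [-0.00510263 -0.05400189] [-0.00358959 -0.05406277]
0.305 [-0.00272444 -0.05119399] [-0.00420819 -0.05402201]
scene knob rows 175 196 [(175, np.int64(261), np.int64(267)), (178, np.int64(259), np.int64(269)), (181, np.int64(259), np.int64(269)), (184, np.int64(260), np.int64(269)), (187, np.int64(260), np.int64(269)), (190, np.int64(260), np.int64(269)), (193, np.int64(261), np.int64(269)), (196, np.int64(262), np.int64(267))]
top 198 208 292 299
0.297 [263.52747293 178.45619117] [295.63060815 201.96546479] bottom [264.2927151  194.70715172]
0.301 [263.47749721 177.39604931] [295.67427442 201.78447325] bottom [264.24803149 193.7573146 ]
0.305 [263.42716499 176.32848833] [295.71823386 201.60226508] bottom [264.20304744 192.80120654]
```

Emit:
{"method": "drive_tool", "body": {
  "commands": [0,0,0,0.19,-0.14,0,1,0,0,0,0.386,-0.282,0,1,0,0,0,0.386,-0.282,-0.06,1,0,0,0,0.386,-0.282,-0.12,1,0,0,0,0.386,-0.282,-0.125,1,0,0,0,0.386,-0.282,-0.125,1]
}}

```text
time: 14.2
position: [0.6221, -0.0281, 0.3026]
orientation: [-2.417, -1.989, 0.018]
force: [0.7, -2.0, 8.4]
gripper_width: -0.0001
```

```bash
python3 chk.py .3
```

```text
14.2 [ 0.62207685 -0.02807226  0.30260989] [ 0.73530485 -2.0400414   8.42082831] [-0.39903904 -0.19863569  0.03149052] -7.682244643614893e-05 [-0.00425981 -0.05544855]
yaw 1.3769244297079828
pics/top_14.20.png
scene ((282.1891784667969, 255.1351318359375), (8.548747062683105, 14.79590892791748), 80.53767395019531) [0.09799488 0.11286133]
[[0.1051, 0.097], [0.0799, 0.1132], [0.091, 0.1286], [0.1158, 0.1125]]
pics/scene_14.20.png
```

Emit:
{"method": "drive_tool", "body": {
  "commands": [0,0,0,0,0,0,1,0,0,0,0,0,0,1]
}}

```text
time: 14.55
position: [0.6221, -0.0282, 0.3026]
orientation: [-2.418, -1.989, 0.017]
force: [-0.3, -1.4, 7.6]
gripper_width: 0.0001
```

```bash
python3 chk.py .3 | head -2
```

```text
14.55 [ 0.62213672 -0.02822652  0.30260874] [-0.32332124 -1.38974695  7.59050773] [-0.07044071 -0.09108989  0.00915039] 5.481800283407139e-05 [-0.00417119 -0.05558829]
yaw 1.376708974085431
```

View pics/scene_14.20.png

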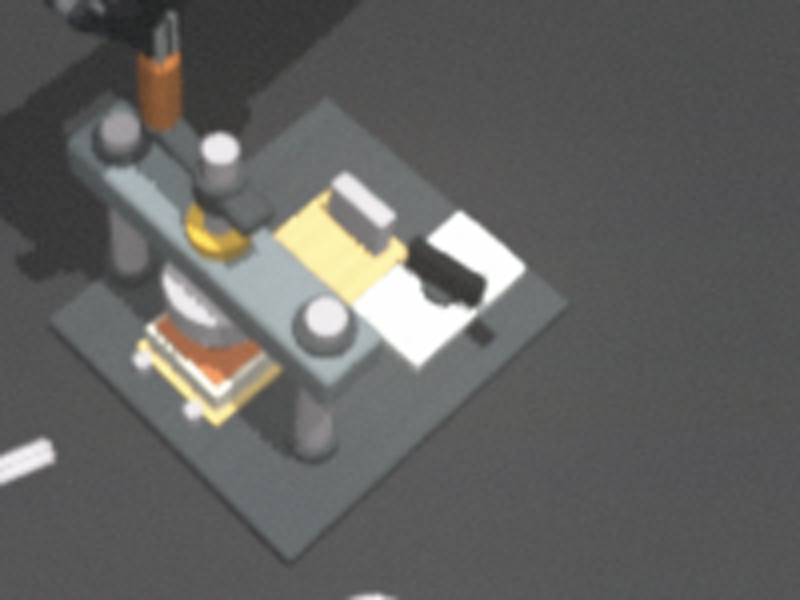

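Emit:
{"method": "drive_tool", "body": {
  "commands": [0,0,0,0,0,0.07,1,0,0,0,0.001,0.002,0.1,0.4,0,0,0,0.001,0.002,0.1,0.4,0,0,0,0.001,0.002,0,0.4,0,0,0,0.001,0.002,-0.1,0.4,0,0,0,0.001,0.002,-0.145,0.4,0,0,0,0.001,0.002,-0.145,1,0,0,0,0.001,0.002,-0.145,1,0,0,0,0.001,0.002,-0.145,1],
  "newtons": 60
}}

```text
time: 15.78
position: [0.6225, -0.0276, 0.2599]
orientation: [-2.419, -1.99, 0.016]
force: [-2.8, 0.1, -1.3]
gripper_width: 0.023
```

```bash
python3 chk.py .3
```

```text
15.775 [ 0.62250258 -0.02764191  0.2598863 ] [-2.83254058  0.10360619 -1.30667752] [-0.0340912   0.072763   -0.02732343] 0.023038848496128243 [-0.00392553 -0.05494386]
yaw 1.3767242523278016
pics/top_15.78.png
scene ((282.1891784667969, 255.1351318359375), (8.548747062683105, 14.79590892791748), 80.53767395019531) [0.09799488 0.11286133]
[[0.1051, 0.097], [0.0799, 0.1132], [0.091, 0.1286], [0.1158, 0.1125]]
pics/scene_15.78.png
```

```bash
cat > crank.py <<'E'
from h import *
import sys
P0,Z0=94.1,.2599
def turns(p):
    q=press(p);return np.degrees(np.arctan2(-q[1],q[0])),np.hypot(*q)
a,step,n=float(sys.argv[1]),float(sys.argv[2]),int(sys.argv[3])
s=robot.sense();p=s["position"];print(s["time"],p,turns(p),s["force"])
for i in range(1,n+1):
    f=a+step*i;r=np.radians(f);w=world(.055*np.cos(r),-.055*np.sin(r));z=Z0-.016*(f-P0)/360
    d=(np.r_[w,z]-p)/.3;print(f"0, 0, 0, {d[0]:.3f}, {d[1]:.3f}, {d[2]:.3f}, 1,",end=" ")
print()
E
python3 crank.py 94 18 10
```

```text
15.875 [ 0.62251822 -0.02761238  0.25988931] (np.float64(94.07901471921103), np.float64(0.055051311534284955)) [-3.09468484 -0.01950423 -0.37925198]
0, 0, 0, -0.052, 0.024, -0.003, 1, 0, 0, 0, -0.095, 0.062, -0.005, 1, 0, 0, 0, -0.123, 0.112, -0.008, 1, 0, 0, 0, -0.135, 0.168, -0.011, 1, 0, 0, 0, -0.129, 0.225, -0.013, 1, 0, 0, 0, -0.105, 0.277, -0.016, 1, 0, 0, 0, -0.067, 0.320, -0.019, 1, 0, 0, 0, -0.017, 0.348, -0.021, 1, 0, 0, 0, 0.039, 0.360, -0.024, 1, 0, 0, 0, 0.096, 0.354, -0.027, 1,
```

Emit:
{"method": "drive_tool", "body": {
  "commands": [0,0,0,-0.052,0.024,-0.003,1,0,0,0,-0.095,0.062,-0.005,1,0,0,0,-0.123,0.112,-0.008,1,0,0,0,-0.135,0.168,-0.011,1,0,0,0,-0.129,0.225,-0.013,1,0,0,0,-0.105,0.277,-0.016,1,0,0,0,-0.067,0.32,-0.019,1,0,0,0,-0.017,0.348,-0.021,1,0,0,0,0.039,0.36,-0.024,1,0,0,0,0.096,0.354,-0.027,1]
}}

```text
time: 17.12
position: [0.6516, 0.079, 0.2518]
orientation: [-2.418, -1.99, 0.02]
force: [-6.5, -10.0, 0.7]
gripper_width: 0.0233
```

```bash
python3 crank.py 274 18 10;python3 chk.py .3
```

```text
17.125 [0.65156677 0.07896972 0.25183816] (np.float64(-85.93339676650382), np.float64(0.05541842207607358)) [-6.54602702 -9.95421266  0.67628427]
0, 0, 0, 0.052, -0.025, -0.002, 1, 0, 0, 0, 0.094, -0.063, -0.005, 1, 0, 0, 0, 0.123, -0.113, -0.008, 1, 0, 0, 0, 0.135, -0.169, -0.010, 1, 0, 0, 0, 0.128, -0.226, -0.013, 1, 0, 0, 0, 0.105, -0.279, -0.016, 1, 0, 0, 0, 0.066, -0.321, -0.018, 1, 0, 0, 0, 0.017, -0.350, -0.021, 1, 0, 0, 0, -0.040, -0.361, -0.024, 1, 0, 0, 0, -0.097, -0.355, -0.026, 1, 
17.125 [0.65156677 0.07896972 0.25183816] [-6.54602702 -9.95421266  0.67628427] [-1.78776715e+00  6.71849162e-01 -9.02206203e-04] 0.023317283328819317 [0.00393006 0.05527889]
yaw 1.3768114114296335
pics/top_17.12.png
scene ((282.2702331542969, 255.62161254882812), (7.562353610992432, 14.79590892791748), 80.53767395019531) [0.09862028 0.11375324]
[[0.1063, 0.0988], [0.0812, 0.115], [0.091, 0.1286], [0.1158, 0.1125]]
scene ((297.4122314453125, 220.40972900390625), (6.565245151519775, 21.02275276184082), 12.094757080078125) [0.01894815 0.07626204]
[[0.0434, 0.085], [0.0014, 0.0554], [-0.0062, 0.0673], [0.036, 0.0965]]
pics/scene_17.12.png
```

Emit:
{"method": "drive_tool", "body": {
  "commands": [0,0,0,0.052,-0.025,-0.002,1,0,0,0,0.094,-0.063,-0.005,1,0,0,0,0.123,-0.113,-0.008,1,0,0,0,0.135,-0.169,-0.01,1,0,0,0,0.128,-0.226,-0.013,1,0,0,0,0.105,-0.279,-0.016,1,0,0,0,0.066,-0.321,-0.018,1,0,0,0,0.017,-0.35,-0.021,1,0,0,0,-0.04,-0.361,-0.024,1,0,0,0,-0.097,-0.355,-0.026,1]
}}

```text
time: 18.48
position: [0.6242, -0.0281, 0.244]
orientation: [-2.423, -1.99, 0.014]
force: [3.5, -0.3, -2.9]
gripper_width: 0.0229
```

```bash
python3 crank.py 454 14 8;python3 chk.py .3
```

```text
18.475 [ 0.62421308 -0.02811193  0.24400678] (np.float64(92.24224396265015), np.float64(0.0551157365771383)) [ 3.46024624 -0.27743749 -2.93306379]
0, 0, 0, -0.047, 0.019, -0.002, 1, 0, 0, 0, -0.083, 0.045, -0.004, 1, 0, 0, 0, -0.111, 0.079, -0.007, 1, 0, 0, 0, -0.131, 0.120, -0.009, 1, 0, 0, 0, -0.140, 0.163, -0.011, 1, 0, 0, 0, -0.138, 0.208, -0.013, 1, 0, 0, 0, -0.126, 0.251, -0.015, 1, 0, 0, 0, -0.103, 0.289, -0.017, 1, 
18.475 [ 0.62421308 -0.02811193  0.24400678] [ 3.46024624 -0.27743749 -2.93306379] [ 0.02751546 -1.00348008  0.02135782] 0.022895479702121965 [-0.00215638 -0.05507354]
yaw 1.3754037178564928
pics/top_18.48.png
scene ((282.2601013183594, 256.19073486328125), (6.538459300994873, 14.597491264343262), 81.25383758544922) [0.09950357 0.11465114]
[[0.1075, 0.1006], [0.083, 0.1169], [0.0915, 0.1286], [0.1158, 0.1124]]
pics/scene_18.48.png
```

Emit:
{"method": "drive_tool", "body": {
  "commands": [0,0,0,-0.047,0.019,-0.002,1,0,0,0,-0.083,0.045,-0.004,1,0,0,0,-0.111,0.079,-0.007,1,0,0,0,-0.131,0.12,-0.009,1,0,0,0,-0.14,0.163,-0.011,1,0,0,0,-0.14,0.163,-0.011,1]
}}

```text
time: 19.32
position: [0.5818, 0.0236, 0.2407]
orientation: [-2.418, -1.992, 0.013]
force: [6.9, 2.3, -4.8]
gripper_width: 0.023
```

```bash
python3 crank.py 524 14 8;python3 chk.py .3
```

```text
19.325 [0.5817961  0.02357946 0.24069672] (np.float64(166.83480828955106), np.float64(0.05523730079746009)) [ 6.86427855  2.33370127 -4.77526518]
0, 0, 0, 0.003, 0.036, -0.002, 1, 0, 0, 0, 0.015, 0.079, -0.004, 1, 0, 0, 0, 0.038, 0.117, -0.006, 1, 0, 0, 0, 0.069, 0.149, -0.008, 1, 0, 0, 0, 0.107, 0.173, -0.010, 1, 0, 0, 0, 0.150, 0.186, -0.012, 1, 0, 0, 0, 0.194, 0.189, -0.014, 1, 0, 0, 0, 0.238, 0.182, -0.016, 1, 
19.325 [0.5817961  0.02357946 0.24069672] [ 6.86427855  2.33370127 -4.77526518] [ 0.36315966 -1.55621108 -0.02083313] 0.023039409779596672 [-0.05378552 -0.01258081]
yaw 1.3783586401726418
pics/top_19.32.png
scene ((294.66094970703125, 190.248779296875), (7.403361797332764, 20.603694915771484), 12.094757080078125) [-0.03080457  0.01732564]
[[-0.0046, 0.0262], [-0.049, -0.0059], [-0.0578, 0.0082], [-0.0131, 0.0398]]
pics/scene_19.32.png
```

Run:
```python
import cv2,numpy as np
a=[cv2.imread(f"pics/scene_{t}.png")[200:440,100:340] for t in("13.35","17.12","19.32")]
cv2.imwrite("pics/cmp.png",cv2.resize(np.hstack(a),None,fx=1.1,fy=1.1))
```

```text
(no output)
```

View pics/cmp.png

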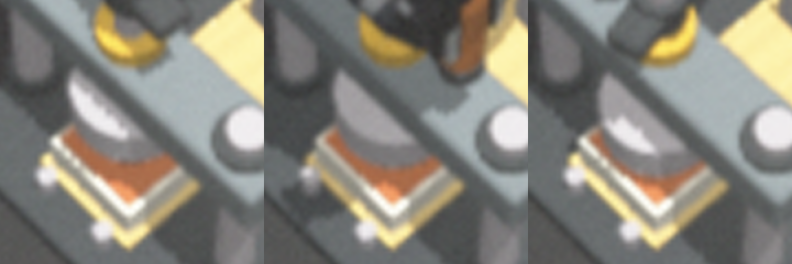

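```bash
cat > prof.py <<'E'
from h import *
import sys
# camera horizontal direction toward camera
C=ray("scene",(280,210))[0];d=C[:2]-BC;d/=np.linalg.norm(d)
for z in (.044,.048,.052,.056,.060,.064,.068,.072): 
    # lowest image row of rim circle
    pts=[proj("scene",np.r_[BC+.028*np.array([np.cos(t),np.sin(t)]),z]) for t in np.linspace(0,6.283,200)]
    pts=np.array(pts);i=pts[:,1].argmax();print(z,pts[i].round(2))
for t in sys.argv[1:]:
    im=cv2.imread(f"pics/scene_{t}.png")
    c=[]
    for col in (276,278,280):
        x=int((col-225)*4+1.5); rows=[int((r-165)*4+1.5) for r in range(234,262)]
        c.append(im[rows,x])
    m=np.mean(c,axis=0).astype(int)
    print(t); print([f"{234+i}:{v[2]},{v[1]},{v[0]}" for i,v in enumerate(m)])
E
python3 prof.py 13.35 17.12 18.48 19.32
```

```text
0.044 [278.96 256.68]
0.048 [278.97 256.01]
0.052 [278.97 255.33]
0.056 [278.97 254.66]
0.06 [278.98 253.98]
0.064 [278.98 253.29]
0.068 [278.98 252.6 ]
0.072 [278.99 251.91]
13.35
['234:135,143,144', '235:121,127,128', '236:108,113,113', '237:97,102,102', '238:98,100,100', '239:106,108,108', '240:118,118,120', '241:134,133,135', '242:157,155,158', '243:181,178,180', '244:199,197,199', '245:206,203,205', '246:175,172,173', '247:141,138,140', '248:132,130,132', '249:132,130,131', '250:135,133,133', '251:138,122,117', '252:150,105,83', '253:166,107,76', '254:170,107,75', '255:171,109,76', '256:187,117,80', '257:211,134,92', '258:229,154,108', '259:240,179,138', '260:244,204,173', '261:246,235,219']
17.12
['234:99,105,106', '235:94,99,100', '236:89,93,93', '237:86,90,90', '238:90,92,93', '239:100,102,103', '240:115,116,116', '241:129,129,130', '242:142,141,143', '243:156,153,155', '244:164,161,164', '245:166,164,166', '246:167,163,165', '247:155,151,154', '248:130,127,129', '249:123,122,122', '250:121,119,120', '251:122,119,120', '252:128,116,112', '253:149,111,93', '254:164,106,76', '2
[... 491 characters left out ...]
 '253:133,127,128', '254:138,116,107', '255:155,104,79', '256:178,112,77', '257:207,130,89', '258:226,152,106', '259:238,177,137', '260:242,201,172', '261:244,232,216']
19.32
['234:133,141,141', '235:118,125,124', '236:106,112,112', '237:97,100,100', '238:96,99,98', '239:104,106,106', '240:117,116,117', '241:130,128,131', '242:143,142,143', '243:156,152,154', '244:165,162,163', '245:171,167,169', '246:180,176,179', '247:192,188,191', '248:203,200,202', '249:192,188,191', '250:150,147,149', '251:134,131,133', '252:131,129,129', '253:132,128,129', '254:136,123,120', '255:153,115,98', '256:169,109,79', '257:200,125,85', '258:228,152,107', '259:239,178,136', '260:243,203,173', '261:244,233,217']
```

Emit:
{"method": "drive_tool", "body": {
  "commands": [0,0,0,0.003,0.036,-0.002,1,0,0,0,0.015,0.079,-0.004,1]
}}

```text
time: 19.68
position: [0.5865, 0.048, 0.2395]
orientation: [-2.418, -1.992, 0.013]
force: [5.8, -7.0, -4.4]
gripper_width: 0.0228
```

```bash
cat >> crank.py <<'E'
q=np.radians(turns(p)[0]);t=np.array([-np.sin(q),-np.cos(q)]);F=s["force"][:2];c,sn=np.cos(TH),np.sin(TH);Fp=np.array([c*F[0]+sn*F[1],-sn*F[0]+c*F[1]]);print("resist tangential N",-(Fp@t))
E
python3 crank.py 552 14 8
```

```text
19.675 [0.58651822 0.04800055 0.23950988] (np.float64(-167.14936821498407), np.float64(0.05526919850461259)) [ 5.81065771 -6.97763901 -4.41253725]
0, 0, 0, 0.022, 0.036, -0.002, 1, 0, 0, 0, 0.053, 0.068, -0.004, 1, 0, 0, 0, 0.091, 0.091, -0.006, 1, 0, 0, 0, 0.134, 0.105, -0.008, 1, 0, 0, 0, 0.178, 0.108, -0.010, 1, 0, 0, 0, 0.222, 0.100, -0.012, 1, 0, 0, 0, 0.263, 0.082, -0.014, 1, 0, 0, 0, 0.298, 0.054, -0.016, 1, 
resist tangential N 4.007668614244199
```

Emit:
{"method": "drive_tool", "body": {
  "commands": [0,0,0,0.022,0.036,-0.002,1,0,0,0,0.053,0.068,-0.004,1]
}}

```text
time: 19.92
position: [0.6026, 0.0688, 0.2383]
orientation: [-2.419, -1.992, 0.015]
force: [2.9, -9.7, -3.6]
gripper_width: 0.0231
```

```bash
python3 crank.py 580 14 8; python3 chk.py >/dev/null; ls -t pics | head -1
```

```text
19.925 [0.60263959 0.06884853 0.23828483] (np.float64(-139.57494065474566), np.float64(0.05531484767858402)) [ 2.87112133 -9.7361106  -3.58698622]
0, 0, 0, 0.038, 0.022, -0.002, 1, 0, 0, 0, 0.080, 0.036, -0.004, 1, 0, 0, 0, 0.125, 0.039, -0.006, 1, 0, 0, 0, 0.169, 0.031, -0.008, 1, 0, 0, 0, 0.209, 0.012, -0.010, 1, 0, 0, 0, 0.245, -0.015, -0.012, 1, 0, 0, 0, 0.272, -0.051, -0.014, 1, 0, 0, 0, 0.290, -0.091, -0.017, 1, 
resist tangential N 3.7978563963353262
scene_19.93.png
```

Emit:
{"method": "drive_tool", "body": {
  "commands": [0,0,0,0.038,0.022,-0.002,1,0,0,0,0.08,0.036,-0.004,1]
}}

```text
time: 20.27
position: [0.6274, 0.0801, 0.237]
orientation: [-2.42, -1.993, 0.017]
force: [-1.4, -10.8, -1.5]
gripper_width: 0.023
```

```bash
python3 crank.py 608 14 8; python3 chk.py >/dev/null; python3 prof.py 19.93 20.27 | tail -4; ls -t pics | head -1
```

```text
20.275 [0.6273693  0.08005205 0.23700969] (np.float64(-111.1845939725769), np.float64(0.055395636298504296)) [ -1.42005239 -10.845692    -1.51980229]
0, 0, 0, 0.042, 0.001, -0.002, 1, 0, 0, 0, 0.086, -0.007, -0.004, 1, 0, 0, 0, 0.127, -0.025, -0.006, 1, 0, 0, 0, 0.162, -0.053, -0.008, 1, 0, 0, 0, 0.190, -0.088, -0.010, 1, 0, 0, 0, 0.208, -0.129, -0.012, 1, 0, 0, 0, 0.215, -0.173, -0.014, 1, 0, 0, 0, 0.212, -0.217, -0.016, 1, 
resist tangential N 3.283983425015057
19.93
['234:133,140,142', '235:118,125,126', '236:106,111,112', '237:96,100,100', '238:94,97,97', '239:104,104,105', '240:116,116,117', '241:128,128,128', '242:142,140,143', '243:153,150,152', '244:162,160,161', '245:165,161,163', '246:176,174,176', '247:191,188,190', '248:196,194,195', '249:200,197,200', '250:178,173,175', '251:143,140,142', '252:132,129,131', '253:130,127,128', '254:134,128,129', '255:149,121,112', '256:166,110,82', '257:200,125,85', '258:227,150,105', '259:238,178,136', '260:243,202,172', '261:244,233,218']
20.27
['234:100,105,105', '235:94,99,100', '236:90,94,94', '237:86,91,90', '238:91,93,93', '239:99,101,103', '240:113,113,113', '241:127,126,129', '242:141,140,141', '243:154,151,151', '244:162,159,162', '245:166,162,164', '246:167,162,166', '247:168,164,166', '248:167,165,168', '249:187,185,188', '250:184,180,183', '251:145,142,144', '252:130,128,129', '253:129,127,129', '254:133,129,130', '255:144,122,117', '256:164,110,85', '257:200,125,86', '258:227,151,106', '259:239,177,137', '260:244,203,174', '261:245,234,218']
scene_20.27.png
```

Emit:
{"method": "drive_tool", "body": {
  "commands": [0,0,0,0.042,0.001,-0.002,1,0,0,0,0.086,-0.007,-0.004,1]
}}

```text
time: 20.62
position: [0.6534, 0.0783, 0.2358]
orientation: [-2.42, -1.993, 0.02]
force: [-7.8, -8.8, 1.5]
gripper_width: 0.023
```

```bash
python3 crank.py 636 14 8; python3 chk.py >/dev/null
cat > edge.py <<'E'
from h import *
import glob,sys
ref=None
for t in sys.argv[1:]:
    im=cv2.imread(f"pics/scene_{t}.png").astype(float)
    im=cv2.resize(im,(200,150),interpolation=cv2.INTER_AREA)
    lo=[];hi=[]
    for col in range(266,292):
        v=im[:,col-225];rb=v[:,2]-v[:,0];g=v[:,1]
        # lower boundary: going up from row 258 find rb<45
        r=np.argmax(rb[85:92])+85 if False else 91
        while r>70 and rb[r]>45:r-=1
        lo.append(165+r+(45-rb[r])/(rb[r+1]-rb[r]))
    print(t,np.round(lo,1).tolist()[::3],"mean",round(float(np.mean(lo)),3))
E
python3 edge.py 13.35 17.12 18.48 19.32 19.93 20.27 $(python3 -c "
from rig import robot;print('%.2f'%(robot.sense()['time']-.1))"); ls -t pics|head -2
```

```text
20.625 [0.6534352  0.07832922 0.2357747 ] (np.float64(-83.8917322296773), np.float64(0.055326686311022916)) [-7.76380013 -8.81358843  1.53453524]
0, 0, 0, 0.040, -0.019, -0.002, 1, 0, 0, 0, 0.075, -0.047, -0.004, 1, 0, 0, 0, 0.103, -0.082, -0.006, 1, 0, 0, 0, 0.121, -0.123, -0.008, 1, 0, 0, 0, 0.128, -0.167, -0.010, 1, 0, 0, 0, 0.125, -0.212, -0.012, 1, 0, 0, 0, 0.111, -0.254, -0.014, 1, 0, 0, 0, 0.087, -0.292, -0.016, 1, 
resist tangential N 4.7951984302582185
13.35 [254.7, 260.0, 227.7, 250.9, 251.5, 251.4, 250.6, 252.1, 260.5] mean 251.533
17.12 [255.4, 269.7, 253.4, 252.1, 252.7, 252.6, 251.9, 252.1, 262.9] mean 254.968
18.48 [254.7, 259.8, 800.0, 253.4, 254.3, 254.2, 253.4, 251.8, 261.5] mean 292.077
19.32 [254.7, 259.7, 235.5, 254.2, 254.8, 254.7, 253.8, 251.5, 260.8] mean 257.32
19.93 [254.7, 260.1, 231.3, 254.3, 255.1, 255.0, 254.3, 252.7, 260.7] mean inf
20.27 [255.4, 259.5, 794.0, 254.7, 255.3, 255.2, 254.5, 251.5, 260.8] mean 273.336
20.62 [255.4, 263.3, 254.0, 254.8, 255.3, 255.4, 254.9, 252.3, 259.8] mean 255.566
scene_20.62.png
top_20.62.pngedge.py:13: RuntimeWarning: divide by zero encountered in scalar divide
  lo.append(165+r+(45-rb[r])/(rb[r+1]-rb[r]))
```

Run:
```python
import cv2,numpy as np
a=[cv2.imread(f"pics/scene_{t}.png")[240:420,130:290] for t in("13.35","18.48","20.62")]
cv2.imwrite("pics/cmp2.png",cv2.resize(np.hstack(a),None,fx=1.65,fy=1.65,interpolation=cv2.INTER_CUBIC))
a=[cv2.imread(f"pics/top_{t}.png")[160:320,380:580] for t in("13.35","18.48","20.62")]
cv2.imwrite("pics/cmp3.png",cv2.resize(np.hstack(a),None,fx=1.3,fy=1.3,interpolation=cv2.INTER_CUBIC))
```

```text
(no output)
```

View pics/cmp2.png

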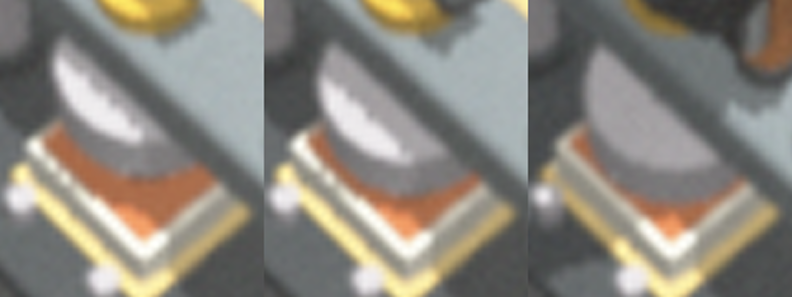

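View pics/cmp3.png

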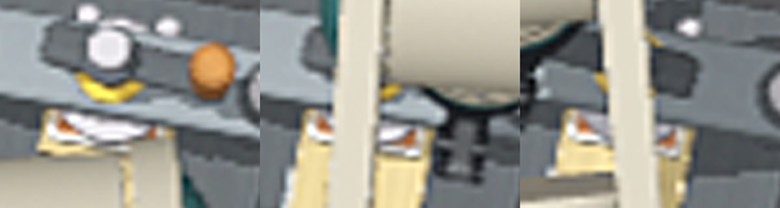

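Emit:
{"method": "drive_tool", "body": {
  "commands": [0,0,0,0.04,-0.019,-0.002,1,0,0,0,0.075,-0.047,-0.004,1,0,0,0,0.103,-0.082,-0.006,1,0,0,0,0.121,-0.123,-0.008,1]
}}

```text
time: 21.22
position: [0.6895, 0.043, 0.2334]
orientation: [-2.416, -1.992, 0.021]
force: [-11.2, 1.6, 0.7]
gripper_width: 0.0229
```

```bash
python3 crank.py 692 9 8
```

```text
21.225 [0.68953852 0.04302079 0.23336555] (np.float64(-29.615426338431337), np.float64(0.055382973603973866)) [-11.20786437   1.56327525   0.70833417]
0, 0, 0, 0.006, -0.033, -0.001, 1, 0, 0, 0, 0.008, -0.062, -0.003, 1, 0, 0, 0, 0.005, -0.091, -0.004, 1, 0, 0, 0, -0.002, -0.119, -0.005, 1, 0, 0, 0, -0.014, -0.145, -0.007, 1, 0, 0, 0, -0.029, -0.169, -0.008, 1, 0, 0, 0, -0.048, -0.191, -0.009, 1, 0, 0, 0, -0.070, -0.209, -0.011, 1, 
resist tangential N 5.028671262246154
```

Emit:
{"method": "drive_tool", "body": {
  "commands": [0,0,0,0.006,-0.033,-0.001,1,0,0,0,0.008,-0.062,-0.003,1,0,0,0,0.005,-0.091,-0.004,1,0,0,0,-0.002,-0.119,-0.005,1,0,0,0,-0.014,-0.145,-0.007,1,0,0,0,-0.029,-0.169,-0.008,1]
}}

```text
time: 21.98
position: [0.6817, -0.0066, 0.2311]
orientation: [-2.415, -1.995, 0.016]
force: [4.6, 3.8, -2.6]
gripper_width: 0.0227
```

```bash
python3 crank.py 746 9 2
```

```text
21.975 [ 0.68168754 -0.00655386  0.23110553] (np.float64(24.478757801711478), np.float64(0.0549947831118359)) [ 4.64686865  3.82205334 -2.62724235]
0, 0, 0, -0.022, -0.025, -0.002, 1, 0, 0, 0, -0.044, -0.044, -0.003, 1, 
resist tangential N 5.814155671278468
```

Emit:
{"method": "drive_tool", "body": {
  "commands": [0,0,0,0,0,0,1,0,0,0,0,0,0,0.6,0,0,0,0,0,0,0.6,0,0,0,0,0,0,0.6,0,0,0,0,0,0.08,0.6,0,0,0,0,0,0.2,0.6,0,0,0,0,0,0.35,0.8,0,0,0,0,0,0.35,1,0,0,0,0,0,0.35,1]
}}

```text
time: 23.1
position: [0.6817, -0.0065, 0.3353]
orientation: [-2.415, -1.994, 0.017]
force: [-0.2, 0.4, -0.8]
gripper_width: 0.0
```

```bash
python3 chk.py .273
```

```text
23.1 [ 0.68170571 -0.00647787  0.33530315] [-0.19372923  0.38421612 -0.79981814] [-0.00677743  0.05166973 -0.01478228] 1.6448942867508047e-05 [ 0.05005468 -0.02270934]
yaw 1.3806502882584355
pics/top_23.10.png
pics/scene_23.10.png
```

Emit:
{"method": "drive_tool", "body": {
  "commands": [0,0,0,-0.2,0,0.1,1,0,0,0,-0.4,-0.1,0.1,1,0,0,0,-0.6,-0.3,0.1,1,0,0,0,-0.8,-0.5,0.1,1,0,0,0,-0.8,-0.7,0.1,1,0,0,0,-0.8,-0.8,0.1,1]
}}

```text
time: 23.95
position: [0.4415, -0.2405, 0.3636]
orientation: [-2.412, -1.993, 0.02]
force: [1.3, 0.5, 0.7]
gripper_width: 0.0003
```

```bash
python3 chk.py .2736; ls -t pics | head -2
python3 - <<'E'
from h import *
r=np.radians(24.5)
w=np.r_[world(.055*np.cos(r),-.055*np.sin(r)),.2736];print("expected knob top px scene/top",proj("scene",w),proj("top",w))
E
```

```text
23.95 [ 0.44152316 -0.24051949  0.36357365] [1.27994502 0.52675714 0.66906313] [ 0.03205533 -0.05770563  0.02951422] 0.00030277751538961445 [-0.14022643 -0.29885467]
yaw 1.3812267056861123
top ((287.0, 183.5), (11.0, 8.0), 90.0) [ 0.04463924 -0.02392152]
[[0.0577, -0.0108], [0.0613, -0.0321], [0.0316, -0.037], [0.028, -0.0157]]
pics/top_23.95.png
pics/scene_23.95.png
scene_23.95.png
top_23.95.png
expected knob top px scene/top [255.52065394 206.784778  ] [286.92265688 181.48390651]
```

View pics/top_23.95.png

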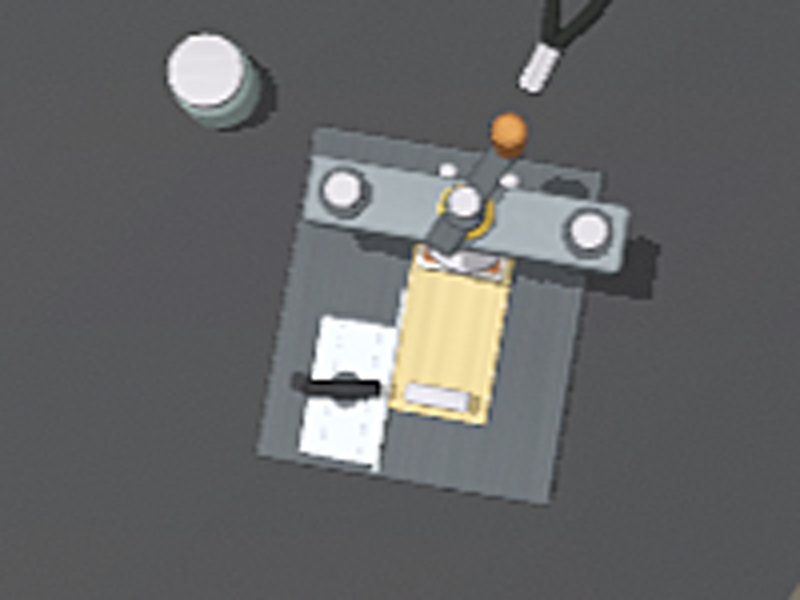

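View pics/scene_23.95.png

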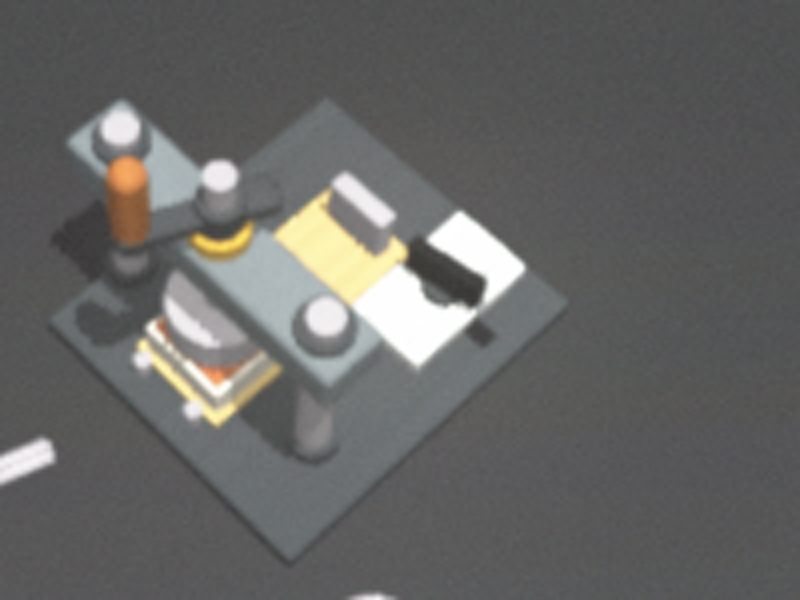

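Emit:
{"method": "drive_tool", "body": {
  "commands": [0,0,0,0,0,0,1,0,0,0,0,0,0,1]
}}

```text
time: 24.3
position: [0.4411, -0.243, 0.3614]
orientation: [-2.416, -1.984, 0.024]
force: [-0.1, 0.5, -0.2]
gripper_width: 0.0
```

```bash
python3 -c "
from rig import sign_off
print(sign_off())"
```

```text
the job is handed in; nothing more can be done
None
```

The job is done and handed in at about 24 s of the 72 s. No verdict came back, and one thing is inferred rather than measured: how far the pad is pressed in.

- **Guide and clamp:** I slid the guide in by its knob. Its inner edge measures 42 to 45 mm from the screw axis, with the line at 43 mm; one front-corner reading gave 38 mm. I then turned the knob to its stop, about 1.4 rad.
- **Die:** It was pushed in until it met the stop pins with about 27 N, then eased left until it met sideways resistance, taken as the guide. Pictures put the block within about 2 mm of the working spot along both axes, and the last ones show it flat and square.
- **Crank:** I wound it about 650° clockwise (1.8 turns). The finger touch put the knob top at 302.5 mm, and the stated ranges put the pad about 204.5 mm below the grip point. From those, contact was due after about 1.3 turns, which leaves the pad pressed in about 8 mm.
- **Check on the press depth:** The wide steel cup hid the pad in both cameras, so I could not see it touch the sheet. The only sign of contact was the winding force, which rose from about 3.7 N to 5.8 N. It was noisy, with one low reading of 3.3 N just after the expected contact.
- **At the end:** The arm was clear of everything. In the last pictures the jar is where it was, and so is the end of the pliers that shows. The caddy was outside those crops, and I did not check it again.

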